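Set out the casting bench

TASK

Set the bench out for casting work: stand the cork-stoppered vial in the middle of the round borax dish so that drips are caught, lay the middle-sized of the three plaster moulds in the middle of the steel block, and stand the brass weight upright on the middle of that mould to hold it down. Stand the little glass cup on the bench midway between dish and block, and the black loupe, wide end down as it stands now, on the bench beyond the block on the side away from the dish, as far from the block as the cup is, so that dish, cup, block and loupe make one straight row, evenly spaced from centre to centre. Leave the largest and the smallest mould where they lie.

Things in the scene. Friction and masses are not known exactly. Their poses are not given: they have to be found in the camera images.
- vial_c (a point): Brown glass vial with a cork, standing upright, to be moved: body 29 mm in diameter, straight up to about 40 mm, 68 mm high with the cork (not the similar one far off by the steel beaker). The point is on its axis, 34 mm above its underside; z is up.
- mould_mid_c (a point): The middle-sized of three round, rough grey plaster moulds with gilt parts bedded in the top; to be moved. 51 x 51 mm, 19 mm high. The point is its centre, half-way up (9.5 mm).
- weight_c (a point): Brass balance weight standing upright, to be moved: a round body 25 mm in diameter with a small knob on top, 21 mm high over all. The point is on its axis, 10.5 mm above its underside; z is up.
- cup_c (a point): Small clear glass cup standing mouth up, to be moved: 28 mm across the mouth (about 22 mm at the foot), 20 mm high. The point is its centre, 10 mm above its underside.
- loupe_c (a point): Black eye loupe standing on its wide end, to be moved: 35 mm across the foot, narrower above, 26 mm high; it can be gripped as a cylinder of 35 mm. The point is on its axis, 13 mm above its underside.
- mould_big_c (a point): The largest of the three plaster moulds, to be left alone: 64 x 68 mm, 27 mm high. The point is its centre, half-way up.
- mould_small_c (a point): The smallest of the three plaster moulds, to be left alone: 41 x 38 mm, 11 mm high. The point is its centre, half-way up.
- dish: Shallow round cream-coloured borax dish, fixed to the bench: 68 mm across, rim 15 mm high, inner floor 7 mm above the bench. Origin: centre of its underside. Its y axis lies along the row from dish to block, in one direction or the other. The block's centre is 180 mm from the dish's.
- block: Square steel bench block, fixed to the bench: 62 x 62 mm, flat top 23 mm above the bench. Origin: centre of its underside; x and y along its sides. The dish may be to its left or its right. The free bench beyond it is kept clear for the loupe.
Mind the look-alikes: they are no part of the job. Leave any blue look-alike of the dish alone.

How it is judged:
At the end, for the whole second after the job is handed in: Upright, at rest, let go: vial on the dish centre, middle mould on the block centre, weight on the mould centre (each 12 mm); cup 90 mm from dish and block, loupe 90 mm beyond the block (15 mm), in line (cup 15, loupe 18 mm); other two moulds moved under 15 mm (horizontal distance between vial_c and dish below 0.012 m and height (world z) of vial_c between 0.036 and 0.048 m and horizontal distance between mould_mid_c and block below 0.012 m and height (world z) of mould_mid_c between 0.027 and 0.038 m and horizontal distance between weight_c and mould_mid_c below 0.012 m and height (world z) of weight_c between 0.047 and 0.059 m and x of cup_c in the frame of dish between -0.015 and 0.015 m and horizontal distance between cup_c and dish between 0.075 and 0.105 m and horizontal distance between cup_c and block between 0.075 and 0.105 m and height (world z) of cup_c between 0.005 and 0.015 m and x of loupe_c in the frame of dish between -0.018 and 0.018 m and horizontal distance between loupe_c and block between 0.075 and 0.105 m and horizontal distance between loupe_c and dish above 0.2 m and height (world z) of loupe_c between 0.008 and 0.018 m and angle between each of vial_c, mould_mid_c, weight_c, cup_c, loupe_c's own z axis and vertical below 0.2 rad and linear speed of each of vial, mould_mid, weight, cup, loupe below 0.02 m/s and distance of each of mould_big_c, mould_small_c from where it was at the start of the episode below 0.015 m); the robot touches nothing.
It fails at once if the largest mould is pushed or carried away (more than 15 mm) (distance of mould_big_c from where it was at the start of the episode above 0.015 m).
It fails at once if the smallest mould is pushed or carried away (more than 15 mm) (distance of mould_small_c from where it was at the start of the episode above 0.015 m).
It also fails if it takes over 118 s, if anything falls off the work surface, if the arm or the gripper's body presses on something with over 40 N, if the wrist force passes 120 N, or if a joint passes its speed limit or range.

ROBOT

A 7-joint arm with a two-finger parallel gripper is mounted at the origin on a cart in front of the work surface, level with it; the furniture and walls round the work are solid. World frame = base frame: x ahead of the robot, y to its left, z up, the work surface at z = 0. Lengths are in m, angles in rad, forces in N, time in s.
With the tool pointing down it reaches from about 0.425 to 0.925 m from the base axis. Payload 6.8 kg.
Tool frame: the origin (TCP) lies on the centre line of the jaws, within the pads' length; the fingertips stand 14 mm ahead of it and the grasp point (between the pads) lies 5 mm behind it (r.tips_ahead is the distance from the TCP to the fingertips, in m); z points along the fingers, y is the line along which they close (so a half turn about z gives the same grasp; the last joint's range is limited). The gripper opens to 85 mm and grips with 20 to 120 N. Pads are 22 mm wide; open, the fingers measure 114 mm over their backs; the gripper's body (76 mm by 85 mm) begins 54 mm behind the grasp point. The pads swing forward as they close: fully open they stand 13 mm farther back than shut.
Start: joints at [-1.312, 0.477, 0.022, 1.555, -0.011, 1.109, -0.083], TCP at [0.242, 0.63, 0.22] pointing down, gripper open.
Joint ranges: [-2.96, 2.96], [-0.34, 2.1], [-1.41, 1.46], [0.24, 2.44], [-1.37, 4.51], [0.17, 1.92], [-2.96, 2.96]. Speed limits (rad/s): [2.39, 2.39, 3.14, 3.14, 3.14, 3.14, 3.14].

INTERFACE

Orientations are given as a rotation vector (axis times angle).
In Python, from bench import r, eyes gives the robot as it stands.
- The arm moves only by the tool step_arm, never from a script. Its argument "rows" is a list of rows, each a list of 6 numbers: the shift along the world's x, y, z in units of 60 cm (1.0 is 60 cm), then the turn, a rotation vector about the world's x, y, z in units of pi rad (1.0 is pi rad). In form: [[x, y, z, rx, ry, rz], ...]. A call has 1 to 5 rows; each row is the pose to reach, as a shift and turn from the pose commanded when the call began, turning the shorter way round; what a row does not reach only later rows make up. A row lasts 1/12 s, in which the tool goes at most 41.7 mm and 7.16 degrees, less where a joint would pass 70% of its speed; a pose out of reach is approached as far as the arm can. A call with a number of a shift or a turn outside -1 to 1 is refused whole. A call with a gripper value outside its range is refused whole. "jaw" is the closure, from 0 (fully open) to 1 (shut), set as the call begins (left out, the last holds). The fingers move at their own pace and stop on an object; "squeeze" is the grip in N (left out, the last holds). Time passes only in rows, so rows that repeat a pose let the fingers close. It gives the time, the measured TCP pose, the force, the opening and the grip force at its end, in the units of the state.
- r.get_obs(): the state, without advancing time (a new reading comes with each control period).
- eyes.grab_frame(name): name is "side" or "top" or "wrist"; returns the picture (420x560x3 uint8, red, green, blue); there is no depth.
- eyes.camera_info(name): a dict with "mtx" (3x3 intrinsics, pixels), "k1" (the pictures are not rectified: a ray, as slopes to the right and down, at radius r is drawn at 1 + k1 r^2 times it, then the intrinsics apply), "extrinsics" (4x4, takes a point from camera to world coordinates); the wrist camera has in their place "tool_from_camera" (4x4, takes a point from camera to tool coordinates, whose origin is the TCP and whose axes are the flange's). Camera axes: x right, y down, z forward; pixel columns grow to the right and rows downward; lengths in m; the calibration is good to about 2 mm. A picture is of the moment at which its call begins: read the wrist's pose just before it. camera_info takes no time and is no camera call.
- r.hand_in(): hands the job in; it is judged then, once.
The state is a dict: "clock": time; "joints": joint angles; "qvel": joint speeds; "tau": joint torques, N m; "tcp_pos": TCP position; "orientation": TCP orientation; "contact_force": force on the tool from outside, world axes, zero at the start; "moment": the same for the moment, N m; "grip_width": finger opening in m; "gripper_force": force on a finger pad.
Only numpy, scipy, OpenCV 4.12 (cv2) and the standard library are available. Lean on these libraries where they do the work, as an engineer would, in place of code of your own. Each camera call takes 0.05 s, during which the arm holds its last target. There are 200 camera calls.

## Working session

There is one attempt and no reset: what is moved stays moved. The work goes in short steps, Python scripts to look and compute and a tool call to move; the robot and the scene stay as the last step left them, time stands still between calls to the robot, and variables do not carry over. Pictures are saved under pics/ and viewed, at most 14 in all, crops included, and the job is handed in when it is done.

Besides the shell and the picture viewer there is one more tool, called by a JSON object that holds its "fn" and its "kwargs". step_arm: Moves the arm, as the interface text tells. Shifts and turns lie within -1 to 1; 1 stands for 60 cm of shift or pi rad of turn. Its arguments: {"type":"object","properties":{"rows":{"type":"array"},"jaw":{"type":"number"},"squeeze":{"type":"number"}},"required":["rows"]}

```bash
mkdir -p pics; cat > h.py <<'E'
import numpy as np, cv2
from bench import r, eyes
from scipy.spatial.transform import Rotation as R
def snap(n,f):
    o=r.get_obs(); im=eyes.grab_frame(n); cv2.imwrite('pics/'+f+'.png',im[:,:,::-1]); return im,o
def T(n,o=None):
    c=eyes.camera_info(n)
    if n!='wrist': return np.array(c['extrinsics'])
    M=np.eye(4); M[:3,:3]=R.from_rotvec(o['orientation']).as_matrix(); M[:3,3]=o['tcp_pos']
    return M@np.array(c['tool_from_camera'])
def px2w(n,uv,z,M):
    c=eyes.camera_info(n); K=np.array(c['mtx'],float)
    d=np.array([c['k1'],0,0,0],float)
    p=cv2.undistortPoints(np.array(uv,float).reshape(-1,1,2),K,d).reshape(-1,2)
    ray=np.c_[p,np.ones(len(p))]@M[:3,:3].T; o=M[:3,3]
    return o+ray*((np.reshape(z,(-1,1))-o[2])/ray[:,2:])
def w2px(n,P,M):
    c=eyes.camera_info(n); K=np.array(c['mtx'],float)
    q=(np.array(P,float).reshape(-1,3)-M[:3,3])@M[:3,:3]
    return cv2.projectPoints(q,np.zeros(3),np.zeros(3),K,np.array([c['k1'],0,0,0],float))[0].reshape(-1,2)
E
python3 - <<'E'
from h import *
for n in('side','top','wrist'):
    im,o=snap(n,n+'0'); print(n,T(n,o).round(3).tolist(),eyes.camera_info(n)['mtx'],eyes.camera_info(n)['k1'])
print(o)
E
```

```text
side [[0.846, -0.305, 0.437, 0.067], [-0.533, -0.496, 0.685, -0.775], [0.008, -0.813, -0.583, 0.62], [0.0, 0.0, 0.0, 1.0]] [[410.15216723   0.         284.34483629]
 [  0.         410.15216723 214.13856708]
 [  0.           0.           1.        ]] -0.0005593727966116126
top [[-0.008, -0.997, 0.071, 0.419], [-1.0, 0.009, 0.013, -0.121], [-0.014, -0.07, -0.997, 1.298], [0.0, 0.0, 0.0, 1.0]] [[527.37685056   0.         278.45619436]
 [  0.         527.37685056 206.11063118]
 [  0.           0.           1.        ]] -0.10106533532609721
wrist [[0.358, 0.894, 0.269, 0.173], [0.934, -0.342, -0.105, 0.655], [-0.001, 0.289, -0.957, 0.373], [0.0, 0.0, 0.0, 1.0]] [[301.72949544   0.         282.00199475]
 [  0.         301.72949544 207.20096502]
 [  0.           0.           1.        ]] -0.052530503928443925
{'clock': 0.1, 'joints': array([-1.31210066,  0.4777554 ,  0.0223427 ,  1.55634376, -0.01150046,
        1.10930095, -0.0830738 ]), 'qvel': array([-0.00182869, -0.00080972,  0.00159154, -0.00145281, -0.00053689,
       -0.00012753, -0.00016019]), 'tau': array([ 4.59575778e-03, -5.97761858e+01,  1.61347546e+00, -2.81953669e+01,
        1.27948704e-02,  5.02988623e-03,  4.13828673e-06]), 'tcp_pos': array([0.24188607, 0.62957996, 0.21890123]), 'orientation': array([-5.72831873e-01, -3.08873786e+00,  2.62166408e-03]), 'contact_force': array([ 0.67155234,  0.54494184, -0.56445707]), 'moment': array([ 0.0177699 , -0.01945151, -0.02170102]), 'gripper_force': 0.0, 'grip_width': 0.08510384124100455}
```

View pics/top0.png

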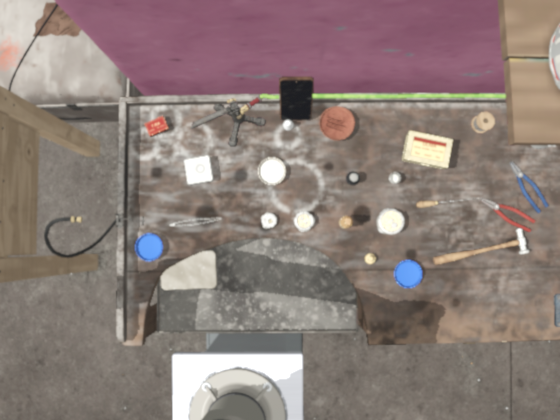

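View pics/side0.png

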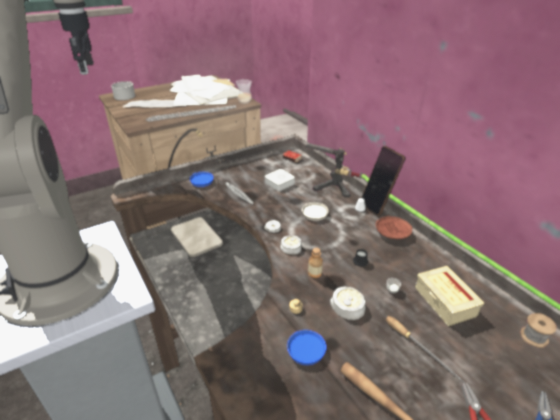

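The top view shows these things:
- Steel block, pale square, at (198,170).
- Cream dish at (272,171).
- Moulds at (269,220), (304,220) and (390,222). By size these look like small, middle and big.
- Vial at (345,222), loupe at (353,177), cup at (396,178), brass weight at (370,258).

Blue dishes sit at (149,247) and (408,274). I'll confirm in an enlarged crop.

```bash
python3 - <<'E'
from h import *
a=cv2.imread('pics/top0.png')[140:280,170:420]; cv2.imwrite('pics/topc.png',cv2.resize(a,None,fx=3.2,fy=3.2,interpolation=cv2.INTER_CUBIC))
a=cv2.imread('pics/side0.png')[155:325,250:420]; cv2.imwrite('pics/sidec.png',cv2.resize(a,None,fx=3.5,fy=3.5,interpolation=cv2.INTER_CUBIC))
M=T('top')
names=dict(block=(198,170,.023),dish=(272,171,.015),small=(269,220,.011),mid=(304,220,.019),big=(390,222,.027),vial=(345,222,.068),loupe=(353,177,.026),cup=(396,178,.02),weight=(370,258,.021))
for k,v in names.items():
    p=px2w('top',[v[:2]],v[2],M)[0]; print(k,p.round(3),w2px('side',p,T('side')).round(0))
E
```

```text
block [0.6   0.092 0.023] [[279. 176.]]
dish [ 0.596 -0.089  0.015] [[314. 210.]]
small [ 0.476 -0.081  0.011] [[273. 224.]]
mid [ 0.475 -0.166  0.019] [[291. 241.]]
big [ 0.468 -0.373  0.027] [[346. 297.]]
vial [ 0.468 -0.26   0.068] [[313. 248.]]
loupe [ 0.578 -0.286  0.026] [[360. 252.]]
cup [ 0.576 -0.392  0.02 ] [[393. 284.]]
weight [ 0.382 -0.324  0.021] [[295. 300.]]
```

View pics/topc.png

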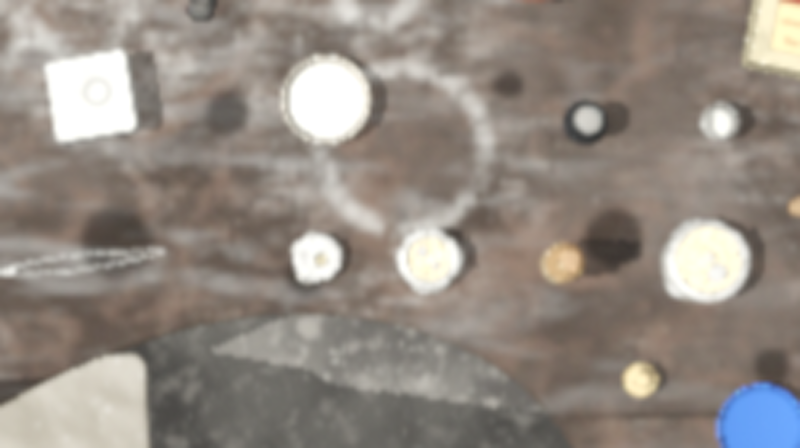

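View pics/sidec.png

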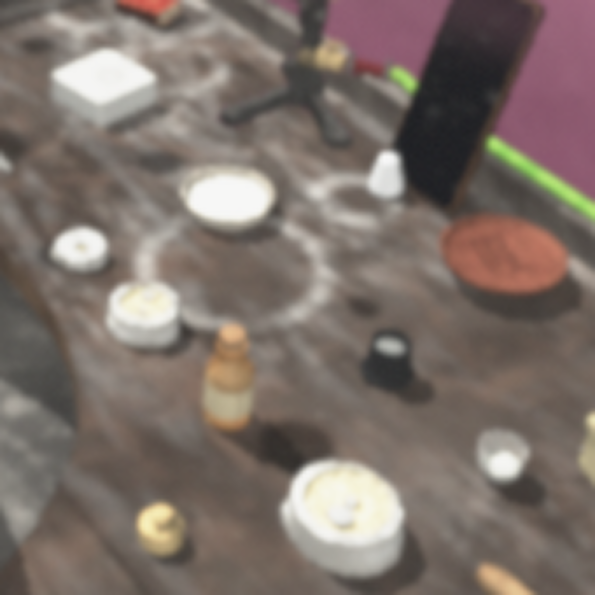

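The crops confirm the identities. The mid mould is about 51 mm wide, between the 41 mm small one and the 66 mm big one. The vial with the cork stands on the bench, and the steel thing at (288,125) is not ours. The side projections agree with what I picked. Next I go above the mid mould and turn the jaws along x.

{"fn": "step_arm", "kwargs": {"rows": [[0.17,-0.27,0,0,0,-0.19],[0.17,-0.27,0,0,0,-0.19],[0.17,-0.27,0,0,0,-0.19],[0.17,-0.27,0,0,0,-0.19],[0.17,-0.27,0,0,0,-0.19]], "jaw": 0}}

```text
clock: 0.57
tcp_pos: [0.3471, 0.4632, 0.2197]
orientation: [1.47, 2.774, -0.002]
contact_force: [0.5, -0.4, 0.1]
grip_width: 0.0853
gripper_force: 0.0
```

{"fn": "step_arm", "kwargs": {"rows": [[0.17,-0.27,0,0,0,-0.193],[0.17,-0.27,0,0,0,-0.193],[0.17,-0.27,0,0,0,-0.193],[0.17,-0.27,0,0,0,-0.193],[0.17,-0.27,0,0,0,-0.193]]}}

```text
clock: 0.98
tcp_pos: [0.4483, 0.3012, 0.22]
orientation: [2.232, 2.209, -0.0]
contact_force: [0.4, -0.4, 0.6]
grip_width: 0.0853
gripper_force: 0.0
```

{"fn": "step_arm", "kwargs": {"rows": [[0.05,-0.3,0,0,0,0],[0.05,-0.3,0,0,0,0],[0.05,-0.3,0,0,0,0],[0.05,-0.3,0,0,0,0],[0.05,-0.3,0,0,0,0]]}}

```text
clock: 1.4
tcp_pos: [0.4763, 0.1196, 0.2199]
orientation: [2.228, 2.214, -0.002]
contact_force: [-0.5, -0.4, 0.6]
grip_width: 0.0853
gripper_force: 0.0
```

{"fn": "step_arm", "kwargs": {"rows": [[0,-0.3,0,0,0,0],[0,-0.3,0,0,0,0],[0,-0.3,0,0,0,0],[0,-0.3,0,0,0,0],[0,-0.3,0,0,0,0]]}}

```text
clock: 1.82
tcp_pos: [0.475, -0.0604, 0.2201]
orientation: [2.228, 2.213, -0.001]
contact_force: [-0.4, -0.8, 1.0]
grip_width: 0.0856
gripper_force: 0.0
```

```bash
python3 - <<'E'
from h import *
im,o=snap('wrist','w1'); M=T('wrist',o)
np.savez('w1.npz',M=M); a=cv2.resize(im,(800,600))
cv2.imwrite('pics/w1b.png',a[:,:,::-1])
# dish/block/mould predicted pixels
for k,p in dict(block=(.6,.092,.023),dish=(.596,-.089,.015),mid=(.475,-.166,.019),small=(.476,-.081,.011),vial=(.468,-.26,.068),loupe=(.578,-.286,.026)).items(): print(k,(w2px('wrist',p,M)[0]*800/560).round())
E
```

```text
block [569.  56.]
dish [542. 288.]
mid [403. 371.]
small [404. 278.]
vial [396. 494.]
loupe [508. 483.]
```

View pics/w1b.png

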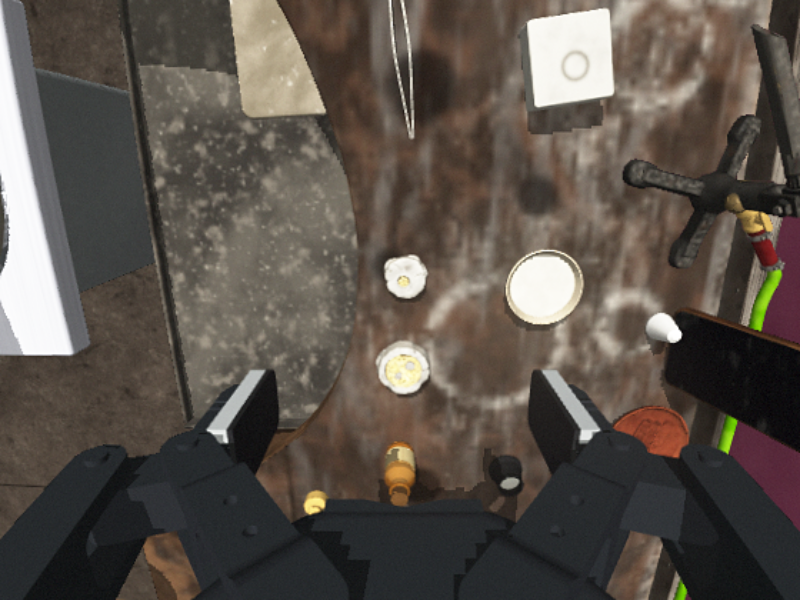

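```bash
cat >> h.py <<'E'
def blobs(n,im,M,cands,win=45,thr=150,fn=None):
    for k,(x,y,z) in cands.items():
        c=w2px(n,(x,y,z),M)[0]
        if fn is not None: m=fn(im)
        else: m=((im.min(2)>thr)*255).astype(np.uint8)
        m=np.ascontiguousarray(m); w=np.zeros_like(m); cv2.circle(w,tuple(int(v) for v in c),win,255,-1); m&=w
        m=cv2.morphologyEx(m,cv2.MORPH_CLOSE,np.ones((5,5),np.uint8))
        cs,_=cv2.findContours(m,cv2.RETR_EXTERNAL,cv2.CHAIN_APPROX_NONE)
        if not cs: print(k,'none'); continue
        q=cv2.convexHull(max(cs,key=cv2.contourArea)).reshape(-1,2).astype(float)
        W=px2w(n,q,z,M)[:,:2].astype(np.float32)
        mm=cv2.moments(W.reshape(-1,1,2)); 
        print(k,'cen',round(mm['m10']/mm['m00'],4),round(mm['m01']/mm['m00'],4),'circ',np.round(cv2.minEnclosingCircle(W)[0],4),round(2*cv2.minEnclosingCircle(W)[1],4),'rect',cv2.minAreaRect(W),'px',q.min(0),q.max(0))
E
python3 - <<'E'
from h import *
im=cv2.imread('pics/w1.png'); M=np.load('w1.npz')['M']
for t in (130,170,205):
    print(t); blobs('wrist',im,M,dict(block=(.6,.092,.023),dish=(.596,-.089,.015),mid=(.475,-.166,.019),small=(.476,-.081,.011)),thr=t,win=42)
imt=cv2.imread('pics/top0.png'); print('top'); blobs('top',imt,T('top'),dict(block=(.6,.092,.023),dish=(.596,-.089,.015),mid=(.475,-.166,.019)),thr=190,win=25)
E
```

```text
130
block cen 0.6032 0.0916 circ [0.6009 0.0911] 0.0851 rect ((0.6048362255096436, 0.0917045846581459), (0.06952401995658875, 0.06162257492542267), 9.405989646911621) px [368.   5.] [434.  74.]
dish cen 0.5997 -0.0935 circ [ 0.6021 -0.0992] 0.0915 rect ((0.6034470200538635, -0.09234015643596649), (0.06700926274061203, 0.08129443973302841), 57.06846237182617) px [354. 174.] [407. 240.]
mid cen 0.4832 -0.1642 circ [ 0.4843 -0.1711] 0.0767 rect ((0.48483821749687195, -0.16207127273082733), (0.052818816155195236, 0.06933316588401794), 89.56593322753906) px [263. 238.] [316. 275.]
small cen 0.4769 -0.0789 circ [ 0.4763 -0.0788] 0.0407 rect ((0.4777830243110657, -0.07990352809429169), (0.036103300750255585, 0.03745728358626366), 11.953304290771484) px [269. 178.] [298. 208.]
170
block cen 0.6022 0.0915 circ [0.6009 0.0906] 0.084 rect ((0.6034348607063293, 0.09148597717285156), (0.06603150814771652, 0.061051443219184875), 9.014300346374512) px [369.   6.] [431.  74.]
dish cen 0.598 -0.0897 circ [ 0.5994 -0.092 ] 0.0745 rect ((0.5976095199584961, -0.08882372081279755), (0.06693999469280243, 
[... 1109 characters left out ...]
3157959, -0.07966362684965134), (0.03419385850429535, 0.03495026007294655), 11.959996223449707) px [270. 179.] [297. 207.]
top
block cen 0.6085 0.0988 circ [0.6095 0.0994] 0.1051 rect ((0.6123760938644409, 0.09995988756418228), (0.0885743647813797, 0.07386629283428192), 9.607856750488281) px [178. 149.] [212. 183.]
dish cen 0.5989 -0.093 circ [ 0.605  -0.0974] 0.0919 rect ((0.6044979691505432, -0.09643013030290604), (0.06173787638545036, 0.08315776288509369), 47.7584114074707) px [258. 158.] [293. 184.]
mid cen 0.4751 -0.164 circ [ 0.4754 -0.1633] 0.0545 rect ((0.4747578203678131, -0.1638886034488678), (0.04630026966333389, 0.044706061482429504), 44.47449493408203) px [294. 209.] [313. 231.]
```

{"fn": "step_arm", "kwargs": {"rows": [[0,-0.172,-0.1,0,0,0],[0,-0.172,-0.15,0,0,0],[0,-0.172,-0.2,0,0,0],[0,-0.172,-0.2,0,0,0]]}}

```text
clock: 2.2
tcp_pos: [0.4761, -0.1581, 0.0984]
orientation: [2.22, 2.221, 0.001]
contact_force: [1.1, 0.6, -0.5]
grip_width: 0.0856
gripper_force: 0.0
```

```bash
python3 - <<'E'
from h import *
print(r.tips_ahead)
im,o=snap('wrist','w2'); M=T('wrist',o); np.savez('w2.npz',M=M); print(o['tcp_pos'])
for t in (150,170,190): blobs('wrist',im,M,dict(mid=(.475,-.164,.019)),thr=t,win=60)
cv2.imwrite('pics/w2b.png',im[:,:,::-1])
E
```

```text
0.014
[ 0.47613361 -0.15810164  0.09842469]
mid cen 0.476 -0.1636 circ [ 0.4762 -0.1629] 0.0532 rect ((0.47565528750419617, -0.16246333718299866), (0.05025383085012436, 0.047416768968105316), 47.68224334716797) px [250. 188.] [314. 245.]
mid cen 0.475 -0.1638 circ [ 0.4753 -0.1633] 0.0511 rect ((0.4746643602848053, -0.1632550209760666), (0.0465673953294754, 0.04638703539967537), 48.852508544921875) px [250. 188.] [311. 245.]
mid cen 0.4744 -0.1646 circ [ 0.4747 -0.1641] 0.0492 rect ((0.4747007489204407, -0.16531631350517273), (0.04455975443124771, 0.044991061091423035), 36.63259506225586) px [251. 188.] [308. 245.]
```

View pics/w2b.png

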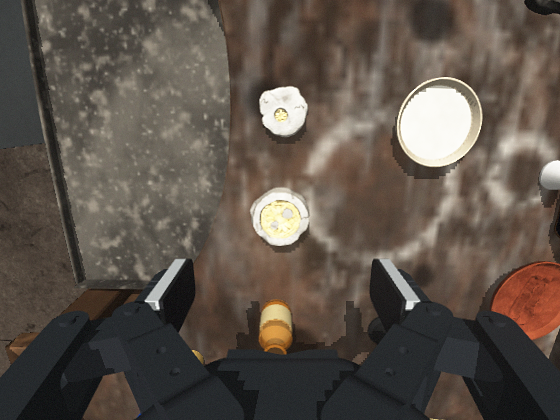

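The mid mould sits between the jaws at (280,215), measured at (0.475,-0.164) as expected, so I go down and grip.

{"fn": "step_arm", "kwargs": {"rows": [[0,0,-0.06,0,0,0],[0,0,-0.11,0,0,0],[0,0,-0.137,0,0,0],[0,0,-0.137,0,0,0],[0,0,-0.137,0,0,0]]}}

```text
clock: 2.67
tcp_pos: [0.4756, -0.1566, 0.0173]
orientation: [-2.219, -2.221, 0.002]
contact_force: [0.3, -0.5, 0.1]
grip_width: 0.0853
gripper_force: 0.0
```

{"fn": "step_arm", "kwargs": {"rows": [[0,0,0,0,0,0],[0,0,0,0,0,0],[0,0,0,0,0,0],[0,0,0,0,0,0],[0,0,0,0,0,0]], "jaw": 1, "squeeze": 40}}

```text
clock: 3.08
tcp_pos: [0.4766, -0.157, 0.0183]
orientation: [2.22, 2.222, 0.001]
contact_force: [0.8, -0.1, -0.2]
grip_width: 0.0255
gripper_force: 0.0
```

{"fn": "step_arm", "kwargs": {"rows": [[0,0,0,0,0,0],[0,0,0,0,0,0]]}}

```text
clock: 3.25
tcp_pos: [0.4762, -0.157, 0.0178]
orientation: [2.22, 2.222, 0.0]
contact_force: [0.5, 0.3, -0.6]
grip_width: 0.0006
gripper_force: 0.0
```

```bash
python3 - <<'E'
from h import *
im,o=snap('wrist','w3'); im2,_=snap('side','s3')
a=np.hstack([im[100:420,120:440],cv2.resize(im2[150:310,220:380],(320,320))])
cv2.imwrite('pics/c3.png',a[:,:,::-1]); M=T('wrist',o); print(o['tcp_pos'],o['joints'])
print(w2px('side',[o['tcp_pos'],o['tcp_pos']-[0,0,.014]],T('side')),w2px('wrist',[o['tcp_pos']-[0,0,.014]],M))
E
```

```text
[ 0.4761885  -0.15704549  0.01780633] [-0.1707412   0.54285017  0.45950007  2.13782769 -0.45106103  0.55367354
  0.62153465]
[[289.40096897 239.01755209]
 [289.31264306 243.6602612 ]] [[281.92036975 242.64618384]]
```

View pics/c3.png

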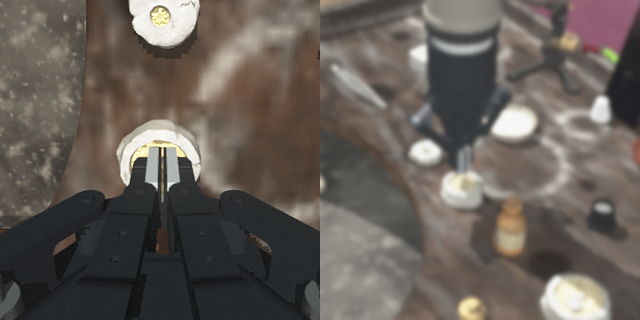

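```bash
python3 - <<'E'
from h import *
o=r.get_obs(); M=T('wrist',o); S=T('side')
for z in (.004,.01,.015,.02,.025,.03):
    x,y=o['tcp_pos'][:2]
    print(z,w2px('wrist',[(x,y+.011,z),(x,y,z)],M).round(1).tolist(),w2px('side',[(x,y,z)],S).round(1).tolist())
print('mould top centre, foot', w2px('wrist',[(.475,-.1385,.019),(.475,-.1385,0)],M).round(1).tolist(), w2px('side',[(.475,-.164,.019),(.475,-.164,0)],S).round(1).tolist())
im=cv2.imread('pics/w3.png'); im2=cv2.imread('pics/side0.png'); s3=cv2.imread('pics/s3.png')
a=np.hstack([cv2.resize(im[190:290,230:330],(400,400),interpolation=2),cv2.resize(s3[200:270,255:325],(400,400),interpolation=2)])
cv2.imwrite('pics/c4.png',a); print(o['contact_force'],o['gripper_force'])
E
```

```text
0.004 [[282.0, 225.7], [281.9, 242.9]] [[289.3, 243.6]]
0.01 [[282.0, 229.3], [281.9, 247.0]] [[289.3, 241.6]]
0.015 [[282.0, 232.6], [281.9, 250.7]] [[289.3, 240.0]]
0.02 [[282.0, 236.0], [281.9, 254.5]] [[289.4, 238.3]]
0.025 [[282.0, 239.6], [281.9, 258.6]] [[289.4, 236.6]]
0.03 [[282.0, 243.4], [281.9, 263.0]] [[289.4, 234.9]]
mould top centre, foot [[280.0, 222.1], [280.2, 211.4]] [[290.6, 240.4], [290.5, 246.7]]
[ 0.05272134  0.36872918 -1.05302978] 0.0
```

View pics/c4.png

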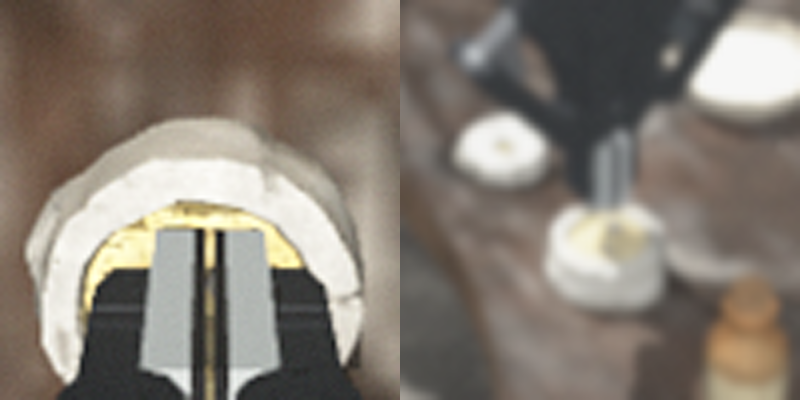

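The jaws closed just above the mould top, at about row 247 in the wrist view and 236 in the side view. So the tips stand higher than I assumed from tips_ahead, and the mould has not moved. I'll probe the bare bench with shut jaws to calibrate.

{"fn": "step_arm", "kwargs": {"rows": [[0,0,0.05,0,0,0],[0.117,0,0.05,0,0,0],[0.117,0,0.05,0,0,0],[0.117,0,0,0,0,0],[0.117,0,0,0,0,0]]}}

```text
clock: 3.77
tcp_pos: [0.5462, -0.1557, 0.0147]
orientation: [-2.216, -2.223, 0.002]
contact_force: [-1.3, 0.1, -0.1]
grip_width: 0.0001
gripper_force: 0.0
```

{"fn": "step_arm", "kwargs": {"rows": [[0,0,-0.004,0,0,0],[0,0,-0.008,0,0,0],[0,0,-0.008,0,0,0]]}}

```text
clock: 4.02
tcp_pos: [0.5456, -0.1575, 0.0131]
orientation: [-2.222, -2.221, 0.0]
contact_force: [0.2, -0.1, 0.4]
grip_width: 0.0001
gripper_force: 0.0
```

{"fn": "step_arm", "kwargs": {"rows": [[0,0,-0.003,0,0,0],[0,0,-0.006,0,0,0],[0,0,-0.006,0,0,0]]}}

```text
clock: 4.27
tcp_pos: [0.5462, -0.1571, 0.0094]
orientation: [2.221, 2.222, 0.0]
contact_force: [-0.6, 0.4, -0.4]
grip_width: 0.0002
gripper_force: 0.0
```

{"fn": "step_arm", "kwargs": {"rows": [[0,0,-0.003,0,0,0],[0,0,-0.006,0,0,0],[0,0,-0.006,0,0,0]]}}

```text
clock: 4.52
tcp_pos: [0.5461, -0.157, 0.0054]
orientation: [-2.22, -2.222, 0.0]
contact_force: [-0.2, 0.1, 0.0]
grip_width: -0.0005
gripper_force: 0.0
```

{"fn": "step_arm", "kwargs": {"rows": [[0,0,-0.003,0,0,0],[0,0,-0.005,0,0,0],[0,0,-0.005,0,0,0]]}}

```text
clock: 4.77
tcp_pos: [0.5461, -0.157, 0.0023]
orientation: [-2.22, -2.222, 0.0]
contact_force: [0.1, 0.1, 0.0]
grip_width: 0.0001
gripper_force: 0.0
```

```bash
python3 - <<'E'
from h import *
im,o=snap('side','s5'); print(o['tcp_pos'],o['contact_force'])
a=cv2.resize(im[190:270,265:345],(400,400),interpolation=2)
i2,_=snap('wrist','w5'); b=cv2.resize(i2[170:290,220:340],(400,400),interpolation=2)
cv2.imwrite('pics/c5.png',np.hstack([a,b])[:,:,::-1]); print(w2px('side',[[.546,-.157,0],[.546,-.157,.02]],T('side')))
E
```

```text
[ 0.54608295 -0.157012    0.00229432] [0.14847587 0.09155333 0.01953889]
[[313.49024252 235.15714769]
 [313.89940901 228.62142699]]
```

View pics/c5.png

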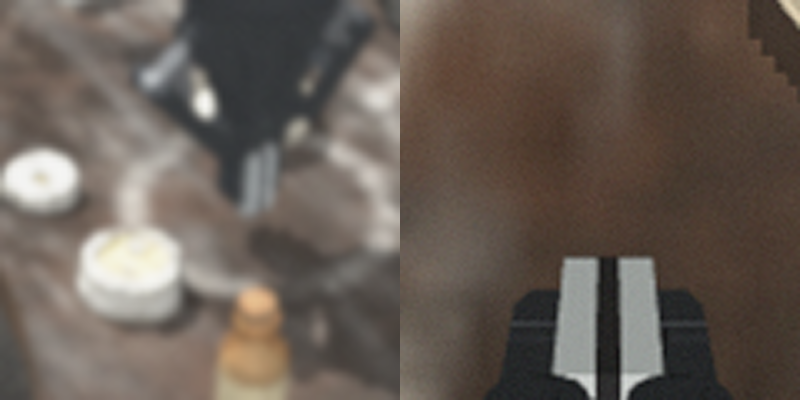

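The tips at side (316,232) still hover above their shadow, so I keep probing.

{"fn": "step_arm", "kwargs": {"rows": [[0,0,-0.003,0,0,0],[0,0,-0.005,0,0,0],[0,0,-0.005,0,0,0]]}}

```text
clock: 5.12
tcp_pos: [0.5461, -0.157, -0.0007]
orientation: [-2.22, -2.222, 0.0]
contact_force: [-0.8, 1.1, 1.2]
grip_width: 0.0001
gripper_force: 0.0
```

{"fn": "step_arm", "kwargs": {"rows": [[0,0,-0.003,0,0,0],[0,0,-0.005,0,0,0],[0,0,-0.005,0,0,0]]}}

```text
clock: 5.37
tcp_pos: [0.5461, -0.157, -0.0037]
orientation: [-2.22, -2.222, 0.0]
contact_force: [-0.3, -0.7, -0.9]
grip_width: -0.0002
gripper_force: 0.0
```

{"fn": "step_arm", "kwargs": {"rows": [[0,0,-0.002,0,0,0],[0,0,-0.004,0,0,0],[0,0,-0.004,0,0,0]]}}

```text
clock: 5.62
tcp_pos: [0.5462, -0.157, -0.006]
orientation: [-2.22, -2.222, 0.0]
contact_force: [-0.1, 0.1, 0.1]
grip_width: 0.0002
gripper_force: 0.0
```

{"fn": "step_arm", "kwargs": {"rows": [[0,0,-0.002,0,0,0],[0,0,-0.004,0,0,0],[0,0,-0.004,0,0,0]]}}

```text
clock: 5.87
tcp_pos: [0.5461, -0.157, -0.0084]
orientation: [-2.22, -2.222, 0.0]
contact_force: [0.4, -0.0, 0.8]
grip_width: -0.0
gripper_force: 0.0
```

{"fn": "step_arm", "kwargs": {"rows": [[0,0,-0.002,0,0,0],[0,0,-0.004,0,0,0],[0,0,-0.004,0,0,0]]}}

```text
clock: 6.12
tcp_pos: [0.5461, -0.157, -0.0108]
orientation: [-2.22, -2.222, 0.0]
contact_force: [-0.1, 0.1, -0.1]
grip_width: -0.0004
gripper_force: 0.0
```

{"fn": "step_arm", "kwargs": {"rows": [[0,0,-0.002,0,0,0],[0,0,-0.004,0,0,0],[0,0,-0.004,0,0,0]]}}

```text
clock: 6.37
tcp_pos: [0.5464, -0.1571, -0.0114]
orientation: [-2.221, -2.221, -0.002]
contact_force: [-5.3, 3.0, 17.9]
grip_width: -0.0002
gripper_force: 9.6
```

{"fn": "step_arm", "kwargs": {"rows": [[0,0,-0.002,0,0,0],[0,0,-0.004,0,0,0],[0,0,-0.004,0,0,0]]}}

```text
clock: 6.62
tcp_pos: [0.5465, -0.1571, -0.0116]
orientation: [-2.221, -2.22, -0.005]
contact_force: [-12.6, 4.6, 45.2]
grip_width: 0.0
gripper_force: 22.6
```

Contact comes at a TCP reading of -0.011, so the shut tips are really 11 mm behind the read TCP. I'll apply that 25 mm correction and grip the mould again.

{"fn": "step_arm", "kwargs": {"rows": [[0,0,0.06,0,0,0],[0,0,0.12,0,0,0],[-0.06,-0.006,0.14,0,0,0],[-0.119,-0.0125,0.14,0,0,0],[-0.119,-0.0125,0.14,0,0,0]], "jaw": 0}}

```text
clock: 7.03
tcp_pos: [0.4673, -0.1655, 0.0686]
orientation: [-2.222, -2.213, 0.004]
contact_force: [-1.9, 0.3, -1.0]
grip_width: 0.0605
gripper_force: 0.0
```

{"fn": "step_arm", "kwargs": {"rows": [[0,0,0,0,0,0],[0,0,0,0,0,0],[0,0,-0.05,0,0,0],[0,0,-0.1,0,0,0],[0,0,-0.13,0,0,0]]}}

```text
clock: 7.45
tcp_pos: [0.4757, -0.1638, -0.0117]
orientation: [-2.218, -2.224, 0.0]
contact_force: [0.2, -0.1, -0.4]
grip_width: 0.0856
gripper_force: 0.0
```

{"fn": "step_arm", "kwargs": {"rows": [[0,0,0,0,0,0],[0,0,0,0,0,0],[0,0,0,0,0,0],[0,0,0,0,0,0],[0,0,0,0,0,0]], "jaw": 1, "squeeze": 40}}

```text
clock: 7.87
tcp_pos: [0.4762, -0.1649, -0.0081]
orientation: [2.219, 2.221, 0.002]
contact_force: [0.0, -0.9, 2.2]
grip_width: 0.0469
gripper_force: 40.7
```

{"fn": "step_arm", "kwargs": {"rows": [[0,0,0,0,0,0],[0,0,0,0,0,0]]}}

```text
clock: 8.03
tcp_pos: [0.4761, -0.1649, -0.0081]
orientation: [2.219, 2.221, 0.002]
contact_force: [0.0, 0.1, 7.5]
grip_width: 0.0464
gripper_force: 41.7
```

{"fn": "step_arm", "kwargs": {"rows": [[0,0,0.05,0,0,0],[0,0,0.1,0,0,0],[0,0,0.15,0,0,0],[0,0,0.15,0,0,0]]}}

```text
clock: 8.37
tcp_pos: [0.4782, -0.1658, 0.0856]
orientation: [2.217, 2.217, 0.008]
contact_force: [0.3, -0.1, -0.5]
grip_width: 0.0469
gripper_force: 41.1
```

```bash
python3 - <<'E'
from h import *
im,o=snap('wrist','w6'); i2,_=snap('side','s6')
a=np.hstack([im[120:360,160:400],cv2.resize(i2[150:270,230:350],(240,240),interpolation=2)]); a=cv2.resize(a,None,fx=1.6,fy=1.6)
cv2.imwrite('pics/c6.png',a[:,:,::-1]); M=T('wrist',o); t=o['tcp_pos']
print(t,o['grip_width'],o['gripper_force'],o['contact_force'],r.get_obs()['moment'])
# predicted grip centre & mould top centre pixel if mould centre on TCP axis, top ~.027 above TCP-0.0? 
print(w2px('wrist',[t+[0,0,.027],t+[0,.0255,.027],t+[0,.0255,.008],t+[.0255,0,.027]],M).round(1).tolist())
E
```

```text
[ 0.47816201 -0.16576099  0.08555453] 0.04689098079545282 41.126152445795015 [ 0.2680751  -0.12473165 -0.46968958] [ 0.01688775 -0.00166986 -0.02014239]
[[282.4, 277.4], [282.5, 226.8], [282.1, 213.7], [336.2, 277.1]]
```

View pics/c6.png

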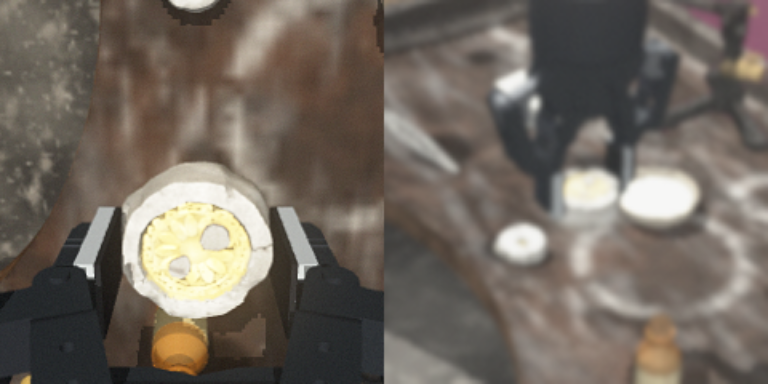

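The mould is held centrally. It shows at crop (197,250), about 2 mm off the TCP axis. I carry it to the block.

{"fn": "step_arm", "kwargs": {"rows": [[0.03,0.062,0,0,0,0],[0.06,0.124,0,0,0,0],[0.09,0.186,0,0,0,0],[0.12,0.248,0,0,0,0],[0.15,0.31,0,0,0,0]]}}

```text
clock: 8.88
tcp_pos: [0.5644, 0.0235, 0.0794]
orientation: [-2.22, -2.221, 0.002]
contact_force: [1.1, -1.1, -0.6]
grip_width: 0.0466
gripper_force: 41.1
```

{"fn": "step_arm", "kwargs": {"rows": [[0.029,0.06,0,0,0,0],[0.058,0.117,0,0,0,0],[0.058,0.117,0,0,0,0],[0.058,0.117,0,0,0,0],[0.058,0.117,0,0,0,0]]}}

```text
clock: 9.3
tcp_pos: [0.5985, 0.0911, 0.0792]
orientation: [-2.22, -2.222, 0.004]
contact_force: [-0.1, -0.5, -1.1]
grip_width: 0.0466
gripper_force: 41.1
```

```bash
python3 - <<'E'
from h import *
im,o=snap('wrist','w7'); M=T('wrist',o); t=o['tcp_pos']; print(t)
# block corners in view vs model
c,s=np.cos(np.radians(9.2)),np.sin(np.radians(9.2))
P=[(.601+c*a-s*b,.091+s*a+c*b,.023) for a,b in((-.031,.031),(.031,.031),(.031,-.031),(-.031,-.031))]
q=w2px('wrist',P,M); print(q.round())
for p in q: cv2.circle(im,tuple(int(v) for v in p),3,(255,0,0),1)
cv2.imwrite('pics/w7b.png',im[60:400,120:460,::-1])
E
```

```text
[0.59850164 0.09107084 0.07922539]
[[236. 186.]
 [322. 172.]
 [332. 252.]
 [252. 263.]]
```

View pics/w7b.png

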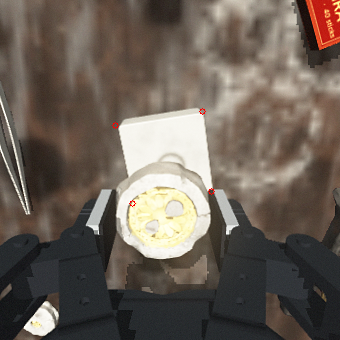

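The block's far corners at crop (117,124) and (202,111) match the model to within 2 px. I lower and release.

{"fn": "step_arm", "kwargs": {"rows": [[0.003,0,-0.04,0,0,0],[0.003,0,-0.08,0,0,0],[0.003,0,-0.095,0,0,0],[0.003,0,-0.103,0,0,0],[0.003,0,-0.103,0,0,0]]}}

```text
clock: 9.77
tcp_pos: [0.6006, 0.0903, 0.0181]
orientation: [-2.222, -2.22, 0.003]
contact_force: [0.5, 0.4, -0.5]
grip_width: 0.0468
gripper_force: 41.1
```

{"fn": "step_arm", "kwargs": {"rows": [[0,0,-0.002,0,0,0],[0,0,-0.004,0,0,0],[0,0,-0.004,0,0,0]]}}

```text
clock: 10.02
tcp_pos: [0.6021, 0.0916, 0.0172]
orientation: [2.22, 2.222, 0.002]
contact_force: [-0.5, 1.4, -1.4]
grip_width: 0.0467
gripper_force: 41.1
```

{"fn": "step_arm", "kwargs": {"rows": [[0,0,-0.002,0,0,0],[0,0,-0.003,0,0,0],[0,0,-0.003,0,0,0]]}}

```text
clock: 10.27
tcp_pos: [0.6018, 0.0918, 0.015]
orientation: [2.22, 2.222, 0.001]
contact_force: [0.5, 0.2, 2.1]
grip_width: 0.0468
gripper_force: 41.4
```

{"fn": "step_arm", "kwargs": {"rows": [[0,0,0,0,0,0],[0,0,0,0,0,0],[0,0,0,0,0,0],[0,0,0,0,0,0],[0,0,0,0,0,0]], "jaw": 0}}

```text
clock: 10.68
tcp_pos: [0.6014, 0.0916, 0.0146]
orientation: [-2.221, -2.222, 0.0]
contact_force: [0.4, 0.7, 0.3]
grip_width: 0.0854
gripper_force: 0.0
```

{"fn": "step_arm", "kwargs": {"rows": [[0,0,0.05,0,0,0],[0,0,0.1,0,0,0],[0,0,0.16,0,0,0],[0,0,0.2,0,0,0],[0,0,0.2,0,0,0]]}}

```text
clock: 11.1
tcp_pos: [0.6049, 0.0916, 0.14]
orientation: [2.218, 2.218, 0.012]
contact_force: [0.4, 0.3, 0.2]
grip_width: 0.0854
gripper_force: 0.0
```

{"fn": "step_arm", "kwargs": {"rows": [[0,0,0,0,0,0],[0,0,0,0,0,0]]}}

```text
clock: 11.27
tcp_pos: [0.6008, 0.0918, 0.1339]
orientation: [-2.22, -2.222, 0.001]
contact_force: [-0.3, 0.6, 0.1]
grip_width: 0.0856
gripper_force: 0.0
```

```bash
python3 - <<'E'
from h import *
im,o=snap('wrist','w8'); M=T('wrist',o); print(o['tcp_pos'],o['clock'])
c,s=np.cos(np.radians(9.2)),np.sin(np.radians(9.2))
P=[(.601+c*a-s*b,.091+s*a+c*b,.023) for a,b in((-.031,.031),(.031,.031),(.031,-.031),(-.031,-.031))]
for p in w2px('wrist',P,M): cv2.circle(im,tuple(int(v) for v in p),3,(255,0,0),1)
for a in np.arange(0,6.28,.3): cv2.circle(im,tuple(int(v) for v in w2px('wrist',(.601+.0255*np.cos(a),.091+.0255*np.sin(a),.042),M)[0]),1,(0,0,255),-1)
q=w2px('wrist',(.601,.091,.03),M)[0].astype(int); print(q)
cv2.imwrite('pics/w8b.png',cv2.resize(im[q[1]-70:q[1]+70,q[0]-70:q[0]+70,::-1],(420,420),interpolation=2))
E
```

```text
[0.60081716 0.09181571 0.13392935] 11.2667
[282 202]
```

View pics/w8b.png

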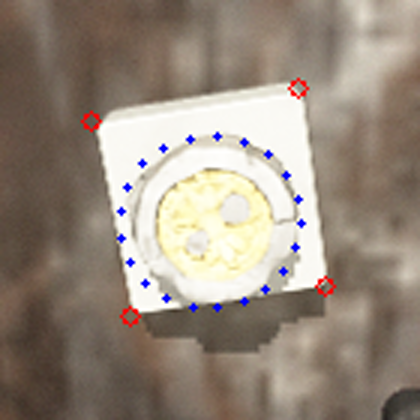

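The mould is centred on the block to about 1 mm (ring and outline coincide). Next I measure the weight from above.

{"fn": "step_arm", "kwargs": {"rows": [[-0.16,-0.27,0.14,0,0,0],[-0.16,-0.27,0.14,0,0,0],[-0.16,-0.27,0.14,0,0,0],[-0.16,-0.27,0.14,0,0,0],[-0.16,-0.27,0.14,0,0,0]]}}

```text
clock: 11.73
tcp_pos: [0.5033, -0.072, 0.2179]
orientation: [-2.22, -2.221, 0.004]
contact_force: [0.6, 0.1, 1.2]
grip_width: 0.0855
gripper_force: 0.0
```

{"fn": "step_arm", "kwargs": {"rows": [[-0.15,-0.27,0,0,0,0],[-0.15,-0.27,0,0,0,0],[-0.15,-0.27,0,0,0,0],[-0.15,-0.27,0,0,0,0],[-0.15,-0.27,0,0,0,0]]}}

```text
clock: 12.15
tcp_pos: [0.4113, -0.2365, 0.2178]
orientation: [-2.226, -2.215, 0.003]
contact_force: [-1.3, 0.1, 0.1]
grip_width: 0.0853
gripper_force: 0.0
```

{"fn": "step_arm", "kwargs": {"rows": [[0,0,0,0,0,0],[0,0,0,0,0,0]]}}

```text
clock: 12.32
tcp_pos: [0.4143, -0.2329, 0.2177]
orientation: [-2.223, -2.218, 0.002]
contact_force: [0.3, -0.0, 0.5]
grip_width: 0.0855
gripper_force: 0.0
```

```bash
cat >> h.py <<'E'
def sat(lo,hi,smin,vmin=60):
    return lambda im: cv2.inRange(cv2.cvtColor(im,cv2.COLOR_RGB2HSV),(lo,smin,vmin),(hi,255,255))
E
python3 - <<'E'
from h import *
im,o=snap('wrist','w9'); M=T('wrist',o); print(o['tcp_pos'])
for s in (80,110): blobs('wrist',im,M,dict(weight=(.382,-.324,.01)),win=22,fn=sat(14,35,s,100))
for s in (120,150): blobs('wrist',im,M,dict(vial=(.468,-.26,.02)),win=40,fn=sat(5,25,s,80))
it=eyes.grab_frame('top'); blobs('top',it,T('top'),dict(weight=(.382,-.324,.01)),win=10,fn=sat(14,35,80,100)); blobs('top',it,T('top'),dict(vial=(.468,-.26,.068)),win=10,fn=sat(5,25,110,80))
cv2.imwrite('pics/w9b.png',im[100:400,80:480,::-1])
for p in ((.382,-.324,.01),(.468,-.26,.068),(.578,-.286,.026)):print(w2px('wrist',p,M))
E
```

```text
[ 0.41433151 -0.23285551  0.21771294]
weight cen 0.3892 -0.3236 circ [ 0.3888 -0.3222] 0.0441 rect ((0.3895159065723419, -0.3239414095878601), (0.036755774170160294, 0.040771614760160446), 77.2037582397461) px [247. 233.] [278. 261.]
weight cen 0.3817 -0.3259 circ [ 0.3813 -0.3253] 0.0307 rect ((0.3814958930015564, -0.3262227773666382), (0.027416585013270378, 0.026015009731054306), 42.13985061645508) px [248. 238.] [267. 259.]
vial cen 0.4718 -0.2699 circ [ 0.4729 -0.2697] 0.0476 rect ((0.47244083881378174, -0.2700034976005554), (0.03157768025994301, 0.0465586893260479), 14.16218376159668) px [315. 193.] [343. 227.]
vial cen 0.4739 -0.2741 circ [ 0.4744 -0.2749] 0.0372 rect ((0.4735186696052551, -0.274219810962677), (0.02830701693892479, 0.03516446799039841), 1.9681451320648193) px [319. 200.] [342. 227.]
weight none
vial none
[[257.51696257 247.74223563]]
[[332.8487632  214.98891288]]
[[415.46454266 224.28318146]]
```

{"fn": "step_arm", "kwargs": {"rows": [[-0.03,-0.06,-0.03,0,0,0],[-0.054,-0.11,-0.09,0,0,0],[-0.054,-0.153,-0.15,0,0,0],[-0.054,-0.153,-0.2,0,0,0],[-0.054,-0.153,-0.263,0,0,0]], "jaw": 0.4}}

```text
clock: 12.83
tcp_pos: [0.3836, -0.3253, 0.0587]
orientation: [2.22, 2.221, -0.002]
contact_force: [1.0, -0.1, -0.0]
grip_width: 0.0512
gripper_force: 0.0
```

{"fn": "step_arm", "kwargs": {"rows": [[0,0,0,0,0,0],[0,0,-0.04,0,0,0],[0,0,-0.08,0,0,0],[0,0,-0.114,0,0,0],[0,0,-0.114,0,0,0]]}}

```text
clock: 13.25
tcp_pos: [0.3832, -0.3217, -0.0091]
orientation: [-2.214, -2.223, -0.0]
contact_force: [0.2, 0.1, 0.6]
grip_width: 0.0511
gripper_force: 0.0
```

{"fn": "step_arm", "kwargs": {"rows": [[0,0,0,0,0,0],[0,0,0,0,0,0],[0,0,0,0,0,0],[0,0,0,0,0,0],[0,0,0,0,0,0]], "jaw": 1, "squeeze": 40}}

```text
clock: 13.67
tcp_pos: [0.3846, -0.3245, -0.0058]
orientation: [2.218, 2.221, 0.003]
contact_force: [-0.0, 1.6, 7.9]
grip_width: 0.0233
gripper_force: 39.2
```

{"fn": "step_arm", "kwargs": {"rows": [[0,0,0.05,0,0,0],[0,0,0.1,0,0,0],[0,0,0.16,0,0,0],[0,0,0.22,0,0,0],[0.02,0.04,0.23,0,0,0]]}}

```text
clock: 14.08
tcp_pos: [0.3953, -0.3065, 0.1368]
orientation: [2.222, 2.206, 0.002]
contact_force: [1.0, -1.6, -0.2]
grip_width: 0.023
gripper_force: 39.4
```

{"fn": "step_arm", "kwargs": {"rows": [[0.03,0.06,0,0,0,0],[0.06,0.115,0,0,0,0],[0.09,0.17,0,0,0,0],[0.12,0.225,0,0,0,0],[0.14,0.273,0,0,0,0]]}}

```text
clock: 14.5
tcp_pos: [0.4809, -0.1336, 0.1316]
orientation: [2.218, 2.223, 0.004]
contact_force: [0.7, 0.7, -0.9]
grip_width: 0.0234
gripper_force: 39.4
```

{"fn": "step_arm", "kwargs": {"rows": [[0.03,0.055,0,0,0,0],[0.06,0.11,0,0,0,0],[0.09,0.165,0,0,0,0],[0.12,0.22,0,0,0,0],[0.14,0.27,0,0,0,0]]}}

```text
clock: 14.92
tcp_pos: [0.5647, 0.0285, 0.1317]
orientation: [2.218, 2.223, 0.004]
contact_force: [1.2, -0.7, -0.6]
grip_width: 0.0235
gripper_force: 39.4
```

{"fn": "step_arm", "kwargs": {"rows": [[0.03,0.055,0,0,0,0],[0.061,0.11,0,0,0,0],[0.061,0.11,0,0,0,0],[0.061,0.11,0,0,0,0],[0.061,0.11,0,0,0,0]]}}

```text
clock: 15.33
tcp_pos: [0.5994, 0.0913, 0.1311]
orientation: [2.22, 2.222, 0.0]
contact_force: [-0.8, -1.1, -0.7]
grip_width: 0.023
gripper_force: 39.5
```

```bash
python3 - <<'E'
from h import *
im,o=snap('wrist','w10'); M=T('wrist',o); t=o['tcp_pos']; print(t,o['grip_width'],o['gripper_force'])
# weight body seen in hand: yellow near TCP
for s in (80,110): blobs('wrist',im,M,dict(weight=(t[0],t[1],t[2]+.016)),win=32,fn=sat(14,35,s,100))
E
```

```text
[0.59944729 0.09127673 0.13107362] 0.02300865118043652 39.465755224227905
weight cen 0.599 0.0907 circ [0.5994 0.0908] 0.0358 rect ((0.599294900894165, 0.09084297716617584), (0.023742403835058212, 0.03428760543465614), 1.841015100479126) px [257. 236.] [305. 296.]
weight cen 0.5993 0.0898 circ [0.599  0.0899] 0.03 rect ((0.5994780659675598, 0.08985995501279831), (0.023696327582001686, 0.029570437967777252), 0.0886196717619896) px [259. 242.] [305. 294.]
```

{"fn": "step_arm", "kwargs": {"rows": [[0.002,0,-0.05,0,0,0],[0.002,0,-0.1,0,0,0],[0.002,0,-0.13,0,0,0],[0.002,0,-0.15,0,0,0],[0.002,0,-0.15,0,0,0]]}}

```text
clock: 15.8
tcp_pos: [0.5989, 0.0901, 0.0386]
orientation: [-2.222, -2.219, 0.005]
contact_force: [0.1, 0.6, -0.7]
grip_width: 0.0232
gripper_force: 39.5
```

{"fn": "step_arm", "kwargs": {"rows": [[0,0,-0.003,0,0,0],[0,0,-0.005,0,0,0],[0,0,-0.005,0,0,0]]}}

```text
clock: 16.05
tcp_pos: [0.6017, 0.0914, 0.0386]
orientation: [2.22, 2.221, 0.003]
contact_force: [1.4, 0.0, -0.4]
grip_width: 0.0231
gripper_force: 39.5
```

{"fn": "step_arm", "kwargs": {"rows": [[0,0,-0.002,0,0,0],[0,0,-0.003,0,0,0],[0,0,-0.003,0,0,0]]}}

```text
clock: 16.3
tcp_pos: [0.6013, 0.0918, 0.0361]
orientation: [2.22, 2.222, 0.002]
contact_force: [-0.8, 0.5, 1.8]
grip_width: 0.0234
gripper_force: 39.5
```

{"fn": "step_arm", "kwargs": {"rows": [[0,0,-0.001,0,0,0],[0,0,-0.002,0,0,0],[0,0,-0.002,0,0,0]]}}

```text
clock: 16.55
tcp_pos: [0.6014, 0.0919, 0.0359]
orientation: [-2.22, -2.222, -0.002]
contact_force: [-2.5, -0.2, 12.3]
grip_width: 0.0233
gripper_force: 40.9
```

{"fn": "step_arm", "kwargs": {"rows": [[0,0,0,0,0,0],[0,0,0,0,0,0],[0,0,0,0,0,0],[0,0,0,0,0,0]], "jaw": 0.3}}

```text
clock: 16.88
tcp_pos: [0.6008, 0.0916, 0.0342]
orientation: [-2.221, -2.222, 0.0]
contact_force: [-1.1, -0.4, -0.8]
grip_width: 0.0598
gripper_force: 0.0
```

{"fn": "step_arm", "kwargs": {"rows": [[0,0,0.04,0,0,0],[0,0,0.1,0,0,0],[0,0,0.16,0,0,0],[0,0,0.2,0,0,0],[0,0,0.2,0,0,0]]}}

```text
clock: 17.3
tcp_pos: [0.6042, 0.0914, 0.1596]
orientation: [2.218, 2.219, 0.011]
contact_force: [0.5, 0.6, 0.5]
grip_width: 0.0596
gripper_force: 0.0
```

{"fn": "step_arm", "kwargs": {"rows": [[0,0,0,0,0,0],[0,0,0,0,0,0]]}}

```text
clock: 17.47
tcp_pos: [0.6002, 0.0919, 0.1535]
orientation: [-2.22, -2.222, 0.001]
contact_force: [-0.8, -0.3, 0.0]
grip_width: 0.0597
gripper_force: 0.0
```

```bash
python3 - <<'E'
from h import *
im,o=snap('wrist','w11'); M=T('wrist',o); t=o['tcp_pos']; print(t)
for s in (110,140): blobs('wrist',im,M,dict(weight=(.601,.091,.052)),win=20,fn=sat(14,35,s,100))
q=w2px('wrist',(.601,.091,.04),M)[0].astype(int)
a=cv2.resize(im[q[1]-60:q[1]+60,q[0]-60:q[0]+60],(400,400),interpolation=2)
s,_=snap('side','s11'); b=cv2.resize(s[140:220,240:320],(400,400),interpolation=2)
cv2.imwrite('pics/c11.png',np.hstack([a,b])[:,:,::-1])
E
```

```text
[0.60016924 0.09186197 0.15354995]
weight cen 0.6014 0.0896 circ [0.6014 0.0897] 0.0265 rect ((0.6014419794082642, 0.08965982496738434), (0.02388358861207962, 0.025725040584802628), 0.12953457236289978) px [270. 191.] [297. 219.]Traceback (most recent call last):
  File "<stdin>", line 3, in <module>
  File "h.py", line 33, in blobs
    print(k,'cen',round(mm['m10']/mm['m00'],4),round(mm['m01']/mm['m00'],4),'circ',np.round(cv2.minEnclosingCircle(W)[0],4),round(2*cv2.minEnclosingCircle(W)[1],4),'rect',cv2.minAreaRect(W),'px',q.min(0),q.max(0))
                        ~~~~~~~~~^~~~~~~~~~
ZeroDivisionError: float division by zero
```

{"fn": "step_arm", "kwargs": {"rows": [[-0.1,-0.3,0.11,0,0,0],[-0.1,-0.3,0.11,0,0,0],[-0.1,-0.3,0.11,0,0,0],[-0.1,-0.3,0.11,0,0,0],[-0.1,-0.3,0.11,0,0,0]]}}

```text
clock: 17.93
tcp_pos: [0.5389, -0.0912, 0.22]
orientation: [-2.222, -2.22, 0.003]
contact_force: [0.8, 0.3, 0.1]
grip_width: 0.06
gripper_force: 0.0
```

{"fn": "step_arm", "kwargs": {"rows": [[-0.1,-0.3,0,0,0,0],[-0.1,-0.3,0,0,0,0],[-0.1,-0.3,0,0,0,0],[-0.1,-0.3,0,0,0,0],[-0.1,-0.3,0,0,0,0]]}}

```text
clock: 18.35
tcp_pos: [0.4775, -0.2728, 0.2195]
orientation: [-2.226, -2.216, 0.004]
contact_force: [-0.5, -0.4, 0.5]
grip_width: 0.06
gripper_force: 0.0
```

{"fn": "step_arm", "kwargs": {"rows": [[-0.02,-0.11,0,0,0,0],[-0.02,-0.11,0,0,0,0],[-0.02,-0.11,0,0,0,0],[-0.02,-0.11,0,0,0,0]]}}

```text
clock: 18.68
tcp_pos: [0.4673, -0.3357, 0.2191]
orientation: [-2.224, -2.217, 0.003]
contact_force: [0.8, -0.5, 0.2]
grip_width: 0.0601
gripper_force: 0.0
```

```bash
python3 - <<'E'
from h import *
im,o=snap('wrist','w12'); M=T('wrist',o); t=o['tcp_pos']; print(t,M[:3,3]); np.savez('w12.npz',M=M)
try:
    for s in (110,140): blobs('wrist',im,M,dict(vial=(.468,-.26,.04)),win=45,fn=sat(5,28,s,60))
    blobs('wrist',im,M,dict(loupe=(.578,-.286,.01)),win=32,fn=lambda im:((im.max(2)<60)*255).astype(np.uint8))
except Exception as e: print(e)
for p in ((.468,-.26,.02),(.468,-.26,.068),(.578,-.286,.013),(.576,-.392,.01)): print(w2px('wrist',p,M).round())
cv2.imwrite('pics/w12b.png',cv2.resize(im[60:300,180:500],(800,600),interpolation=2)[:,:,::-1])
E
```

```text
[ 0.46726077 -0.33570837  0.21908402] [ 0.46780502 -0.26299404  0.37278615]
vial cen 0.47 -0.2612 circ [ 0.4689 -0.2603] 0.0699 rect ((0.4723530113697052, -0.26113367080688477), (0.06948143243789673, 0.03144647181034088), 76.88595581054688) px [269.  81.] [302. 146.]
vial cen 0.4702 -0.2671 circ [ 0.4703 -0.267 ] 0.0291 rect ((0.4702409505844116, -0.26684820652008057), (0.027864007279276848, 0.027752313762903214), 89.89432525634766) px [272. 107.] [298. 134.]
loupe cen 0.5783 -0.2929 circ [ 0.5765 -0.2948] 0.0451 rect ((0.579455554485321, -0.2914561927318573), (0.03644323721528053, 0.040450695902109146), 24.327329635620117) px [361. 126.] [392. 163.]
[[283. 114.]]
[[283. 114.]]
[[377. 137.]]
[[367. 222.]]
```

View pics/w12b.png

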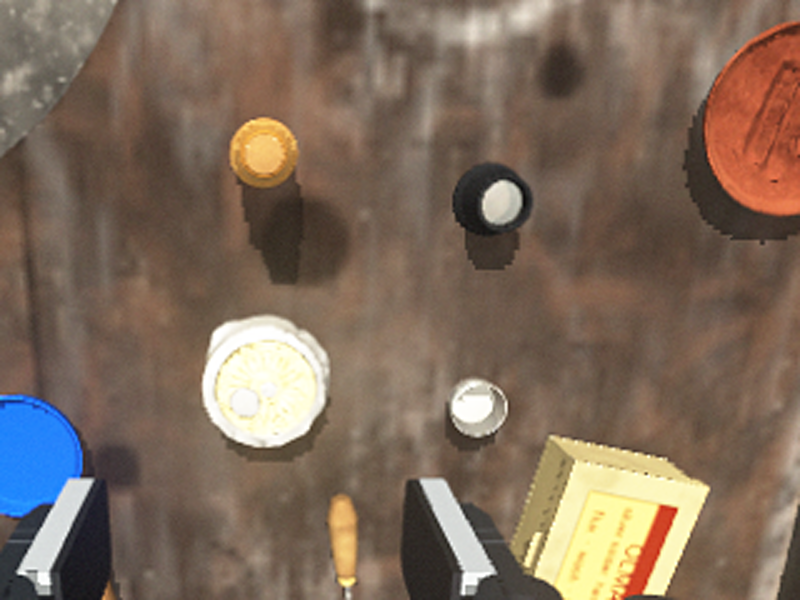

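The view shows the vial at crop (264,152), the loupe at (491,199), the cup at (478,408), and a tool box whose corner at (550,436) is close to the cup. I check the exact positions and the box height.

```bash
python3 - <<'E'
from h import *
M=np.load('w12.npz')['M']; f=lambda u,v:(180+u/2.5,60+v/2.5)
for k,uv,z in (('vial',(264,152),.03),('vialcork',(266,153),.068),('loupe foot',(492,199.5),.002),('cup rim',(478,408),.02),('big',(266,381),.02),('box top',(570,470),.05),('box base?',(550,436),.05),('box b0',(510,560),.0)):
    print(k,px2w('wrist',[f(*uv)],z,M)[0].round(4))
print('cup in top z.02',px2w('top',[(170+721/3.2,140+120/3.2)],.02,T('top')),'loupe top',px2w('top',[(170+586/3.2,140+121/3.2)],.01,T('top')))
for z in (.03,.04,.05,.06,.07): print(z,px2w('top',[(404,159)],z,T('top'))[0].round(3),px2w('side',[(417,275)],z,T('side'))[0].round(3))
E
```

```text
vial [ 0.471  -0.2671  0.03  ]
vialcork [ 0.4714 -0.2671  0.068 ]
loupe foot [ 0.5817 -0.2895  0.002 ]
cup rim [ 0.5779 -0.3901  0.02  ]
big [ 0.4722 -0.3757  0.02  ]
box top [ 0.6149 -0.4104  0.05  ]
box base? [ 0.6034 -0.3931  0.05  ]
box b0 [ 0.6103 -0.4884  0.    ]
cup in top z.02 [[ 0.57722726 -0.39026415  0.02      ]] loupe top [[ 0.57845569 -0.28804439  0.01      ]]
0.03 [ 0.621 -0.411  0.03 ] [ 0.628 -0.406  0.03 ]
0.04 [ 0.62  -0.408  0.04 ] [ 0.618 -0.412  0.04 ]
0.05 [ 0.618 -0.406  0.05 ] [ 0.609 -0.418  0.05 ]
0.06 [ 0.616 -0.404  0.06 ] [ 0.599 -0.424  0.06 ]
0.07 [ 0.615 -0.402  0.07 ] [ 0.59  -0.431  0.07 ]
```

{"fn": "step_arm", "kwargs": {"rows": [[0.005,0.06,0,0,0,0],[0.005,0.115,-0.05,0,0,0],[0.005,0.115,-0.1,0,0,0],[0.005,0.115,-0.15,0,0,0],[0.005,0.115,-0.15,0,0,0]]}}

```text
clock: 19.15
tcp_pos: [0.4693, -0.2602, 0.1252]
orientation: [-2.208, -2.221, 0.005]
contact_force: [-1.1, 0.9, -0.0]
grip_width: 0.0596
gripper_force: 0.0
```

{"fn": "step_arm", "kwargs": {"rows": [[0,0,0,0,0,0],[0,0,-0.06,0,0,0],[0,0,-0.12,0,0,0],[0,0,-0.17,0,0,0],[0,0,-0.207,0,0,0]]}}

```text
clock: 19.57
tcp_pos: [0.4729, -0.2654, 0.0059]
orientation: [2.219, 2.222, 0.001]
contact_force: [0.1, 0.1, -0.0]
grip_width: 0.0598
gripper_force: 0.0
```

{"fn": "step_arm", "kwargs": {"rows": [[0,0,0,0,0,0],[0,0,0,0,0,0],[0,0,0,0,0,0],[0,0,0,0,0,0],[0,0,0,0,0,0]], "jaw": 1, "squeeze": 30}}

```text
clock: 19.98
tcp_pos: [0.4734, -0.2661, 0.0082]
orientation: [2.218, 2.22, 0.002]
contact_force: [-1.1, 0.6, 7.3]
grip_width: 0.0283
gripper_force: 30.3
```

{"fn": "step_arm", "kwargs": {"rows": [[0,0,0.05,0,0,0],[0,0,0.1,0,0,0],[0.04,0.06,0.13,0,0,0],[0.08,0.11,0.13,0,0,0],[0.11,0.16,0.13,0,0,0]]}}

```text
clock: 20.4
tcp_pos: [0.5411, -0.1685, 0.0872]
orientation: [2.219, 2.218, 0.006]
contact_force: [1.0, 0.7, -0.3]
grip_width: 0.0285
gripper_force: 29.9
```

{"fn": "step_arm", "kwargs": {"rows": [[0.03,0.05,0,0,0,0],[0.06,0.1,0,0,0,0],[0.096,0.136,0,0,0,0],[0.096,0.136,0,0,0,0],[0.096,0.136,0,0,0,0]]}}

```text
clock: 20.82
tcp_pos: [0.5971, -0.0853, 0.0849]
orientation: [2.215, 2.227, 0.002]
contact_force: [0.2, -0.9, -0.6]
grip_width: 0.0281
gripper_force: 29.9
```

{"fn": "step_arm", "kwargs": {"rows": [[0,0,0,0,0,0],[0,0,0,0,0,0]]}}

```text
clock: 20.98
tcp_pos: [0.5947, -0.0892, 0.0848]
orientation: [2.223, 2.22, -0.0]
contact_force: [0.4, -0.5, -0.6]
grip_width: 0.0283
gripper_force: 29.9
```

```bash
python3 - <<'E'
from h import *
im,o=snap('wrist','w13'); M=T('wrist',o); t=o['tcp_pos']; print(t,o['grip_width'],o['gripper_force'])
# dish visible part: fit circle to rim on hull of bright blob, upper side only
m=((im.min(2)>150)*255).astype(np.uint8); c=w2px('wrist',(.597,-.0885,.015),M)[0]; w=np.zeros_like(m); cv2.circle(w,tuple(int(v) for v in c),75,255,-1)
cs,_=cv2.findContours(m&w,cv2.RETR_EXTERNAL,cv2.CHAIN_APPROX_NONE); q=max(cs,key=cv2.contourArea).reshape(-1,2)
W=px2w('wrist',q,.015,M)[:,:2]; W=W[W[:,1]>-.085]; print(W.min(0),W.max(0),len(W))
A=np.c_[2*W,np.ones(len(W))]; x=np.linalg.lstsq(A,(W**2).sum(1),rcond=None)[0]; print('dish fit',x[:2],np.sqrt(x[2]+x[:2]@x[:2]))
try: blobs('wrist',im,M,dict(vial=(t[0],t[1],t[2]+.03)),win=45,fn=sat(5,28,140,60))
except Exception as e: print(e)
E
```

```text
[ 0.59474788 -0.08919388  0.08477586] 0.028346863926942092 29.931304156780243
[ 0.56461859 -0.08438482] [ 0.631259   -0.05472025] 113
dish fit [ 0.59782401 -0.08853509] 0.03337198610005023
vial cen 0.5945 -0.0934 circ [ 0.5948 -0.0935] 0.041 rect ((0.5945340991020203, -0.09353315085172653), (0.040716737508773804, 0.028571132570505142), 89.95989990234375) px [251. 249.] [312. 325.]
```

{"fn": "step_arm", "kwargs": {"rows": [[0.005,0.002,-0.04,0,0,0],[0.005,0.002,-0.08,0,0,0],[0.005,0.002,-0.1,0,0,0],[0.005,0.002,-0.11,0,0,0],[0.005,0.002,-0.11,0,0,0]]}}

```text
clock: 21.45
tcp_pos: [0.5973, -0.0873, 0.0173]
orientation: [-2.221, -2.22, 0.003]
contact_force: [0.2, -0.4, -0.4]
grip_width: 0.0284
gripper_force: 29.9
```

{"fn": "step_arm", "kwargs": {"rows": [[0,0,-0.002,0,0,0],[0,0,-0.003,0,0,0],[0,0,-0.003,0,0,0]]}}

```text
clock: 21.7
tcp_pos: [0.5991, -0.0868, 0.0173]
orientation: [2.22, 2.221, 0.002]
contact_force: [-0.3, -0.4, 0.1]
grip_width: 0.0283
gripper_force: 29.9
```

{"fn": "step_arm", "kwargs": {"rows": [[0,0,-0.002,0,0,0],[0,0,-0.003,0,0,0],[0,0,-0.003,0,0,0]]}}

```text
clock: 21.95
tcp_pos: [0.599, -0.0866, 0.0153]
orientation: [2.22, 2.222, 0.001]
contact_force: [-0.7, -0.0, 3.8]
grip_width: 0.0287
gripper_force: 30.3
```

{"fn": "step_arm", "kwargs": {"rows": [[0,0,0,0,0,0],[0,0,0,0,0,0],[0,0,0,0,0,0],[0,0,0,0,0,0]], "jaw": 0.4}}

```text
clock: 22.28
tcp_pos: [0.5984, -0.0866, 0.0145]
orientation: [-2.221, -2.222, 0.0]
contact_force: [-0.5, -0.3, 0.8]
grip_width: 0.051
gripper_force: 0.0
```

{"fn": "step_arm", "kwargs": {"rows": [[0,0,0.05,0,0,0],[0,0,0.1,0,0,0],[0,0,0.15,0,0,0],[0,0,0.2,0,0,0],[0,0,0.25,0,0,0]]}}

```text
clock: 22.7
tcp_pos: [0.5981, -0.0867, 0.1659]
orientation: [-2.221, -2.222, 0.001]
contact_force: [-0.6, 0.9, -0.3]
grip_width: 0.0516
gripper_force: 0.0
```

{"fn": "step_arm", "kwargs": {"rows": [[0,0,0,0,0,0],[0,0,0,0,0,0]]}}

```text
clock: 22.87
tcp_pos: [0.5996, -0.0867, 0.1662]
orientation: [2.219, 2.221, 0.004]
contact_force: [-0.6, -0.6, -0.2]
grip_width: 0.0513
gripper_force: 0.0
```

```bash
python3 - <<'E'
from h import *
im,o=snap('wrist','w14'); M=T('wrist',o); t=o['tcp_pos']; print(t,M[:3,3])
for n in (110,140):
  try: blobs('wrist',im,M,dict(vial=(.598,-.087,.047)),win=50,fn=sat(5,28,n,60))
  except Exception as e: print(e)
P=w2px('wrist',[(.598,-.087,.007),(.598,-.087,.068)],M); print(P)
E
```

```text
[ 0.59955296 -0.08670223  0.16622519] [ 0.59885708 -0.01401663  0.31994036]
vial cen 0.5991 -0.0869 circ [ 0.5986 -0.0874] 0.0316 rect ((0.5990753769874573, -0.08643375337123871), (0.028556307777762413, 0.028396621346473694), 45.426937103271484) px [267. 182.] [295. 214.]
vial cen 0.5988 -0.0861 circ [ 0.5984 -0.0865] 0.0284 rect ((0.5989254117012024, -0.08540555834770203), (0.026433594524860382, 0.02577296644449234), 3.7779531478881836) px [267. 183.] [295. 210.]
[[279.91881401 188.23390582]
 [279.72886484 204.19965075]]
```

{"fn": "step_arm", "kwargs": {"rows": [[-0.02,-0.06,0,0,0,0.035],[-0.037,-0.12,0,0,0,0.07],[-0.037,-0.18,0,0,0,0.1],[-0.037,-0.24,0,0,0,0.13],[-0.037,-0.3,0,0,0,0.167]], "jaw": 0.45}}

```text
clock: 23.33
tcp_pos: [0.575, -0.2674, 0.1627]
orientation: [-1.56, -2.723, 0.0]
contact_force: [0.5, -0.4, 0.0]
grip_width: 0.0472
gripper_force: 0.0
```

{"fn": "step_arm", "kwargs": {"rows": [[0,-0.06,0,0,0,0],[0,-0.1,0,0,0,0],[0,-0.1,0,0,0,0],[0,-0.1,0,0,0,0]]}}

```text
clock: 23.67
tcp_pos: [0.5745, -0.3282, 0.1627]
orientation: [-1.572, -2.717, 0.002]
contact_force: [0.0, 1.2, 0.1]
grip_width: 0.0469
gripper_force: 0.0
```

```bash
python3 - <<'E'
from h import *
im,o=snap('wrist','w15'); M=T('wrist',o); t=o['tcp_pos']; print(t,R.from_rotvec(o['orientation']).as_matrix()[:,1])
for th in (110,140,170):
  try: blobs('wrist',im,M,dict(cup=(.5775,-.39,.012)),win=24,thr=th)
  except Exception as e: print(e)
  try: blobs('wrist',im,M,dict(loupe=(.58,-.289,.01)),win=32,fn=lambda im:((im.max(2)<th/2.5)*255).astype(np.uint8))
  except Exception as e: print(e)
cv2.imwrite('pics/w15b.png',cv2.resize(im[100:340,160:480],(800,600),interpolation=2)[:,:,::-1])
print(w2px('wrist',[(.5775,-.39,.02),(.58,-.289,0)],M))
E
```

```text
[ 0.574465   -0.32815765  0.16269075] [ 0.86697347  0.4983489  -0.00231958]
cup cen 0.5736 -0.3923 circ [ 0.5723 -0.394 ] 0.0426 rect ((0.573614776134491, -0.390743225812912), (0.030883461236953735, 0.04147304221987724), 71.4319076538086) px [233. 224.] [269. 255.]
loupe cen 0.5725 -0.2958 circ [ 0.5759 -0.2938] 0.0283 rect ((0.5721964240074158, -0.29684293270111084), (0.012188410386443138, 0.027992207556962967), 39.68669128417969) px [290. 148.] [304. 175.]
cup cen 0.5787 -0.3927 circ [ 0.5786 -0.3924] 0.0316 rect ((0.5781978368759155, -0.3926870822906494), (0.028468698263168335, 0.02954689972102642), 30.025611877441406) px [243. 229.] [269. 254.]
loupe cen 0.5787 -0.2893 circ [ 0.5787 -0.2893] 0.0344 rect ((0.5786014795303345, -0.28976768255233765), (0.03246062994003296, 0.03354811668395996), 31.941713333129883) px [289. 143.] [321. 176.]
cup cen 0.5773 -0.392 circ [ 0.5779 -0.3924] 0.0291 rect ((0.5766218900680542, -0.3918072581291199), (0.028247516602277756, 0.023257995024323463), 60.454627990722656) px [244. 229.] [269. 253.]
loupe cen 0.5798 -0.2955 circ [ 0.5803 -0.2966] 0.0501 rect ((0.581502377986908, -0.29597756266593933), (0.032858557999134064, 0.049464739859104156), 21.546836853027344) px [287. 142.] [322. 189.]
[[255.99135629 242.3216057 ]
 [305.84589387 158.46207503]]
```

{"fn": "step_arm", "kwargs": {"rows": [[0.006,-0.06,0,0,0,0],[0.006,-0.105,-0.04,0,0,0],[0.006,-0.105,-0.09,0,0,0],[0.006,-0.105,-0.14,0,0,0],[0.006,-0.105,-0.17,0,0,0]]}}

```text
clock: 24.13
tcp_pos: [0.5789, -0.3862, 0.0582]
orientation: [-1.563, -2.719, -0.002]
contact_force: [-0.4, 0.9, -0.1]
grip_width: 0.0467
gripper_force: 0.0
```

{"fn": "step_arm", "kwargs": {"rows": [[0,0,0,0,0,0],[0,0,-0.04,0,0,0],[0,0,-0.08,0,0,0],[0,0,-0.111,0,0,0],[0,0,-0.111,0,0,0]]}}

```text
clock: 24.55
tcp_pos: [0.5788, -0.3861, -0.0072]
orientation: [-1.562, -2.719, -0.002]
contact_force: [-1.1, 1.5, -0.3]
grip_width: 0.0472
gripper_force: 0.0
```

{"fn": "step_arm", "kwargs": {"rows": [[0,0,0,0,0,0],[0,0,0,0,0,0],[0,0,0,0,0,0],[0,0,0,0,0,0],[0,0,0,0,0,0]], "jaw": 1, "squeeze": 20}}

```text
clock: 24.97
tcp_pos: [0.5808, -0.39, -0.0025]
orientation: [1.567, 2.72, 0.0]
contact_force: [0.2, 0.7, 3.6]
grip_width: 0.0264
gripper_force: 19.9
```

{"fn": "step_arm", "kwargs": {"rows": [[0,0,0.05,0,0,0],[0,0,0.1,0,0,0],[0,0,0.15,0,0,0],[0,0,0.2,0,0,0],[0,0.04,0.23,0,0,0]]}}

```text
clock: 25.38
tcp_pos: [0.5791, -0.3721, 0.1388]
orientation: [1.573, 2.711, -0.006]
contact_force: [-0.2, -0.4, 1.5]
grip_width: 0.026
gripper_force: 19.9
```

{"fn": "step_arm", "kwargs": {"rows": [[0.01,0.06,0,0,0,0],[0.02,0.12,0,0,0,0],[0.03,0.18,0,0,0,0],[0.03,0.24,0,0,0,0],[0.03,0.3,0,0,0,0]]}}

```text
clock: 25.8
tcp_pos: [0.5982, -0.1838, 0.1346]
orientation: [1.568, 2.722, 0.001]
contact_force: [0.2, -0.4, -0.3]
grip_width: 0.0262
gripper_force: 19.9
```

{"fn": "step_arm", "kwargs": {"rows": [[0,0.06,0,0,0,0],[0,0.12,0,0,0,0],[0,0.18,0,0,0,0],[0,0.24,0,0,0,0],[0,0.3,0,0,0,0]]}}

```text
clock: 26.22
tcp_pos: [0.5977, -0.0039, 0.1347]
orientation: [1.568, 2.721, 0.001]
contact_force: [0.8, -0.3, -0.1]
grip_width: 0.0263
gripper_force: 19.9
```

{"fn": "step_arm", "kwargs": {"rows": [[0,0.012,0,0,0,0],[0,0.012,0,0,0,0],[0,0.012,0,0,0,0]]}}

```text
clock: 26.47
tcp_pos: [0.5979, 0.0013, 0.1344]
orientation: [1.567, 2.722, -0.0]
contact_force: [-0.6, -2.3, 0.1]
grip_width: 0.0264
gripper_force: 19.9
```

{"fn": "step_arm", "kwargs": {"rows": [[0.002,0,-0.06,0,0,0],[0.002,0,-0.12,0,0,0],[0.002,0,-0.17,0,0,0],[0.002,0,-0.205,0,0,0],[0.002,0,-0.22,0,0,0]]}}

```text
clock: 26.88
tcp_pos: [0.597, -0.0015, -0.0006]
orientation: [-1.572, -2.717, 0.006]
contact_force: [-0.6, -0.2, 0.2]
grip_width: 0.0261
gripper_force: 19.9
```

{"fn": "step_arm", "kwargs": {"rows": [[0,0,-0.001,0,0,0],[0,0,-0.002,0,0,0],[0,0,-0.002,0,0,0]]}}

```text
clock: 27.13
tcp_pos: [0.6003, 0.0005, 0.0023]
orientation: [1.569, 2.719, 0.002]
contact_force: [0.1, -0.2, 0.7]
grip_width: 0.0261
gripper_force: 19.9
```

{"fn": "step_arm", "kwargs": {"rows": [[0,0,-0.001,0,0,0],[0,0,-0.003,0,0,0],[0,0,-0.003,0,0,0]]}}

```text
clock: 27.38
tcp_pos: [0.5996, 0.0018, -0.0002]
orientation: [1.568, 2.721, 0.001]
contact_force: [-0.7, 1.1, 0.6]
grip_width: 0.0263
gripper_force: 19.9
```

{"fn": "step_arm", "kwargs": {"rows": [[0,0,-0.001,0,0,0],[0,0,-0.003,0,0,0],[0,0,-0.003,0,0,0]]}}

```text
clock: 27.63
tcp_pos: [0.5994, 0.0017, -0.0025]
orientation: [1.568, 2.722, 0.001]
contact_force: [0.5, -0.1, 1.9]
grip_width: 0.026
gripper_force: 20.1
```

{"fn": "step_arm", "kwargs": {"rows": [[0,0,-0.001,0,0,0],[0,0,-0.002,0,0,0],[0,0,-0.002,0,0,0]]}}

```text
clock: 27.88
tcp_pos: [0.5995, 0.0015, -0.0028]
orientation: [1.569, 2.722, 0.002]
contact_force: [-4.4, 0.9, 13.2]
grip_width: 0.0262
gripper_force: 20.7
```

{"fn": "step_arm", "kwargs": {"rows": [[0,0,0,0,0,0],[0,0,0,0,0,0],[0,0,0,0,0,0],[0,0,0,0,0,0]], "jaw": 0.3}}

```text
clock: 28.22
tcp_pos: [0.5989, 0.0017, -0.0043]
orientation: [-1.568, -2.722, 0.0]
contact_force: [0.5, 0.8, -0.1]
grip_width: 0.0597
gripper_force: 0.0
```

{"fn": "step_arm", "kwargs": {"rows": [[0,0,0.05,0,0,0],[0,0,0.1,0,0,0],[0,0,0.16,0,0,0],[0,0,0.22,0,0,0],[0,0,0.28,0,0,0]]}}

```text
clock: 28.63
tcp_pos: [0.5985, 0.0015, 0.1653]
orientation: [-1.568, -2.721, 0.001]
contact_force: [-0.0, 0.4, -0.1]
grip_width: 0.0597
gripper_force: 0.0
```

{"fn": "step_arm", "kwargs": {"rows": [[-0.01,-0.06,0,0,0,-0.035],[-0.02,-0.12,0,0,0,-0.07],[-0.034,-0.18,0,0,0,-0.1],[-0.034,-0.24,0,0,0,-0.13],[-0.034,-0.3,0,0,0,-0.167]]}}

```text
clock: 29.05
tcp_pos: [0.578, -0.1797, 0.1641]
orientation: [-2.225, -2.217, -0.001]
contact_force: [1.0, 1.2, -0.1]
grip_width: 0.06
gripper_force: 0.0
```

{"fn": "step_arm", "kwargs": {"rows": [[0,-0.06,0,0,0,0],[0,-0.1,0,0,0,0],[0,-0.1,0,0,0,0],[0,-0.1,0,0,0,0]]}}

```text
clock: 29.38
tcp_pos: [0.5779, -0.2404, 0.1638]
orientation: [2.225, 2.218, -0.001]
contact_force: [0.0, -0.4, -0.1]
grip_width: 0.0596
gripper_force: 0.0
```

```bash
python3 - <<'E'
from h import *
im,o=snap('wrist','w16'); M=T('wrist',o); t=o['tcp_pos']; print(t,R.from_rotvec(o['orientation']).as_matrix()[:,1])
for th in (50,56,62):
  try: blobs('wrist',im,M,dict(loupe=(.58,-.289,.008)),win=32,fn=lambda im:((im.max(2)<th)*255).astype(np.uint8))
  except Exception as e: print(e)
E
```

```text
[ 0.57785534 -0.24035896  0.16384064] [ 9.99995731e-01 -2.88791189e-03 -4.45446208e-04]
loupe cen 0.5897 -0.2852 circ [ 0.5882 -0.2871] 0.0206 rect ((0.5912097692489624, -0.28441643714904785), (0.011887902393937111, 0.020138666033744812), 43.170108795166016) px [284. 223.] [298. 237.]
loupe cen 0.58 -0.2892 circ [ 0.58   -0.2884] 0.0366 rect ((0.5789337158203125, -0.28999876976013184), (0.03260058909654617, 0.032480787485837936), 66.40919494628906) px [269. 216.] [299. 246.]
loupe cen 0.5801 -0.2899 circ [ 0.5797 -0.2907] 0.0408 rect ((0.5811516642570496, -0.2898542284965515), (0.03272482380270958, 0.03988790139555931), 24.264619827270508) px [269. 216.] [299. 250.]
```

{"fn": "step_arm", "kwargs": {"rows": [[0.003,-0.05,0,0,0,0],[0.003,-0.081,-0.04,0,0,0],[0.003,-0.081,-0.09,0,0,0],[0.003,-0.081,-0.14,0,0,0],[0.003,-0.081,-0.17,0,0,0]]}}

```text
clock: 29.85
tcp_pos: [0.5798, -0.284, 0.0587]
orientation: [-2.215, -2.222, 0.0]
contact_force: [-0.6, 1.3, -0.2]
grip_width: 0.0599
gripper_force: 0.0
```

{"fn": "step_arm", "kwargs": {"rows": [[0,0,0,0,0,0],[0,0,-0.04,0,0,0],[0,0,-0.08,0,0,0],[0,0,-0.116,0,0,0],[0,0,-0.116,0,0,0]]}}

```text
clock: 30.27
tcp_pos: [0.5793, -0.2839, -0.0104]
orientation: [-2.214, -2.221, 0.001]
contact_force: [-0.8, -0.2, -1.0]
grip_width: 0.0593
gripper_force: 0.0
```

{"fn": "step_arm", "kwargs": {"rows": [[0,0,0,0,0,0],[0,0,0,0,0,0],[0,0,0,0,0,0],[0,0,0,0,0,0],[0,0,0,0,0,0]], "jaw": 1, "squeeze": 30}}

```text
clock: 30.68
tcp_pos: [0.5819, -0.2874, -0.0055]
orientation: [2.218, 2.221, 0.003]
contact_force: [-0.3, 1.5, 7.6]
grip_width: 0.034
gripper_force: 30.5
```

{"fn": "step_arm", "kwargs": {"rows": [[0,0,0.05,0,0,0],[0,0,0.1,0,0,0],[0,0,0.15,0,0,0],[0,0,0.2,0,0,0],[0,0.04,0.25,0,0,0]]}}

```text
clock: 31.1
tcp_pos: [0.5791, -0.2683, 0.1454]
orientation: [2.225, 2.212, -0.003]
contact_force: [1.3, -0.6, 0.4]
grip_width: 0.034
gripper_force: 30.2
```

{"fn": "step_arm", "kwargs": {"rows": [[0.01,0.06,0,0,0,0],[0.02,0.12,0,0,0,0],[0.034,0.18,0,0,0,0],[0.034,0.24,0,0,0,0],[0.034,0.3,0,0,0,0]]}}

```text
clock: 31.52
tcp_pos: [0.6012, -0.0812, 0.1432]
orientation: [2.22, 2.222, 0.002]
contact_force: [0.2, -0.0, -0.1]
grip_width: 0.034
gripper_force: 30.2
```

{"fn": "step_arm", "kwargs": {"rows": [[0,0.06,0,0,0,0],[0,0.12,0,0,0,0],[0,0.18,0,0,0,0],[0,0.24,0,0,0,0],[0,0.3,0,0,0,0]]}}

```text
clock: 31.93
tcp_pos: [0.6007, 0.0988, 0.1432]
orientation: [2.221, 2.222, 0.002]
contact_force: [0.2, 0.7, -0.5]
grip_width: 0.0339
gripper_force: 30.2
```

{"fn": "step_arm", "kwargs": {"rows": [[0,0.06,0,0,0,0],[0,0.12,0,0,0,0],[0,0.14,0,0,0,0],[0,0.14,0,0,0,0],[0,0.14,0,0,0,0]]}}

```text
clock: 32.35
tcp_pos: [0.6008, 0.1813, 0.1428]
orientation: [2.219, 2.224, 0.0]
contact_force: [0.6, -1.0, -0.6]
grip_width: 0.0342
gripper_force: 30.2
```

{"fn": "step_arm", "kwargs": {"rows": [[0,0,0,0,0,0],[0,0,0,0,0,0]]}}

```text
clock: 32.52
tcp_pos: [0.6011, 0.1785, 0.1429]
orientation: [2.224, 2.218, -0.0]
contact_force: [-0.2, 0.1, -0.3]
grip_width: 0.0339
gripper_force: 30.2
```

{"fn": "step_arm", "kwargs": {"rows": [[0.002,0.002,-0.06,0,0,0],[0.002,0.002,-0.12,0,0,0],[0.002,0.002,-0.18,0,0,0],[0.002,0.002,-0.22,0,0,0],[0.002,0.002,-0.235,0,0,0]]}}

```text
clock: 32.93
tcp_pos: [0.5997, 0.1798, -0.0021]
orientation: [-2.222, -2.218, 0.008]
contact_force: [0.0, 0.6, 0.2]
grip_width: 0.0339
gripper_force: 30.2
```

{"fn": "step_arm", "kwargs": {"rows": [[0,0,-0.002,0,0,0],[0,0,-0.005,0,0,0],[0,0,-0.005,0,0,0]]}}

```text
clock: 33.18
tcp_pos: [0.6035, 0.1818, 0.0]
orientation: [2.221, 2.22, 0.004]
contact_force: [-0.2, -0.3, -0.9]
grip_width: 0.034
gripper_force: 30.2
```

{"fn": "step_arm", "kwargs": {"rows": [[0,0,-0.002,0,0,0],[0,0,-0.004,0,0,0],[0,0,-0.004,0,0,0]]}}

```text
clock: 33.43
tcp_pos: [0.6026, 0.1826, -0.0032]
orientation: [2.22, 2.222, 0.002]
contact_force: [-0.4, 0.2, -0.8]
grip_width: 0.0335
gripper_force: 30.2
```

{"fn": "step_arm", "kwargs": {"rows": [[0,0,-0.002,0,0,0],[0,0,-0.004,0,0,0],[0,0,-0.004,0,0,0]]}}

```text
clock: 33.68
tcp_pos: [0.6024, 0.1825, -0.0055]
orientation: [-2.22, -2.222, -0.001]
contact_force: [-2.0, 0.3, 8.0]
grip_width: 0.0339
gripper_force: 30.9
```

{"fn": "step_arm", "kwargs": {"rows": [[0,0,0,0,0,0],[0,0,0,0,0,0],[0,0,0,0,0,0],[0,0,0,0,0,0]], "jaw": 0.3}}

```text
clock: 34.02
tcp_pos: [0.602, 0.1822, -0.0065]
orientation: [2.221, 2.222, -0.0]
contact_force: [1.3, 0.4, 0.3]
grip_width: 0.0596
gripper_force: 0.0
```

{"fn": "step_arm", "kwargs": {"rows": [[0,0,0.05,0,0,0],[0,0,0.1,0,0,0],[0,0,0.16,0,0,0],[0,0,0.22,0,0,0],[0,0,0.28,0,0,0]]}}

```text
clock: 34.43
tcp_pos: [0.6017, 0.1819, 0.163]
orientation: [-2.221, -2.222, 0.001]
contact_force: [0.2, 0.9, 0.0]
grip_width: 0.0598
gripper_force: 0.0
```

{"fn": "step_arm", "kwargs": {"rows": [[-0.1,-0.1,0.2,0,0,0],[-0.1,-0.1,0.2,0,0,0],[-0.1,-0.1,0.2,0,0,0],[-0.1,-0.1,0.2,0,0,0],[-0.1,-0.1,0.2,0,0,0]]}}

```text
clock: 34.85
tcp_pos: [0.5428, 0.1192, 0.2857]
orientation: [2.225, 2.217, 0.01]
contact_force: [0.3, -0.1, -0.0]
grip_width: 0.0596
gripper_force: 0.0
```

{"fn": "step_arm", "kwargs": {"rows": [[0,0,0,0,0,0],[0,0,0,0,0,0],[0,0,0,0,0,0]]}}

```text
clock: 35.1
tcp_pos: [0.5416, 0.1232, 0.2802]
orientation: [-2.219, -2.224, 0.003]
contact_force: [-1.0, 0.5, -0.4]
grip_width: 0.0598
gripper_force: 0.0
```

```bash
python3 - <<'E'
from h import *
im,o=snap('wrist','w17'); M=T('wrist',o); s,_=snap('side','s17'); t,_=snap('top','t17'); print(o['tcp_pos'],o['clock'])
for a in (dict(c=dict(weight=(.601,.091,.052)),win=18,fn=sat(14,35,110,100)),dict(c=dict(cup=(.599,.001,.012)),win=18,thr=130),dict(c=dict(loupe=(.603,.181,.01)),win=25,fn=lambda im:((im.max(2)<56)*255).astype(np.uint8))):
  c=a.pop('c')
  try: blobs('wrist',im,M,c,**a)
  except Exception as e: print(c,e)
a=np.hstack([cv2.resize(im[60:300,180:440],(433,400),interpolation=2),cv2.resize(s[130:270,230:358],(366,400),interpolation=2)]); 
b=cv2.resize(t[140:235,150:420],None,fx=2,fy=2,interpolation=2); b=np.pad(b,((0,0),(0,a.shape[1]-b.shape[1]),(0,0)))
cv2.imwrite('pics/c17.png',np.vstack([a,b])[:,:,::-1])
E
```

```text
[0.54158561 0.12318719 0.28016859] 35.1
weight cen 0.6006 0.0896 circ [0.6    0.0894] 0.0269 rect ((0.6006091237068176, 0.08936485648155212), (0.02401541732251644, 0.024579361081123352), 0.2484734207391739) px [318. 192.] [336. 210.]
cup cen 0.5999 -0.0054 circ [ 0.5983 -0.006 ] 0.0451 rect ((0.6013257503509521, -0.005107995122671127), (0.027012469246983528, 0.04467768967151642), 14.648544311523438) px [311. 241.] [329. 267.]
loupe cen 0.6 0.1837 circ [0.6001 0.1865] 0.046 rect ((0.601944088935852, 0.18529537320137024), (0.04350820928812027, 0.03202996030449867), 80.11207580566406) px [314. 107.] [338. 141.]
```

View pics/c17.png

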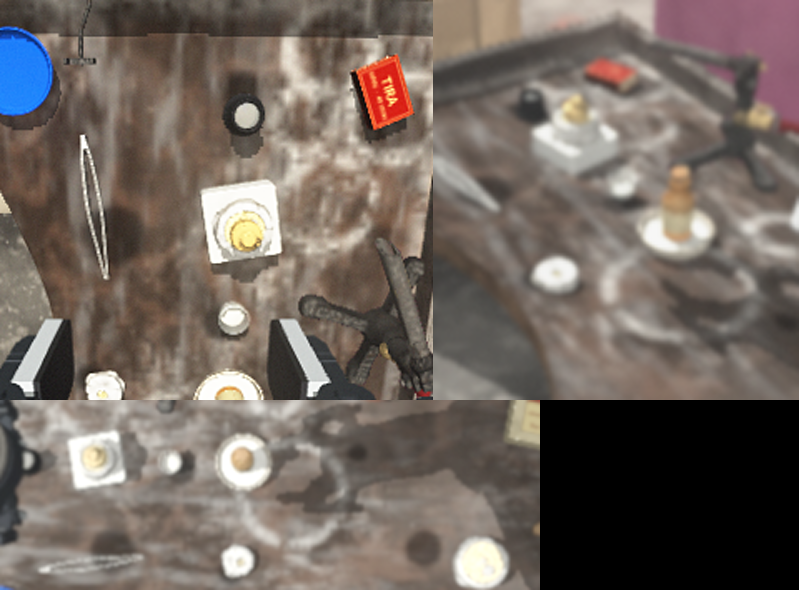

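The row shows loupe (244,113), block with mould and weight (245,230), cup (233,318) and vial in dish. All stand upright and in line, within tolerance, and the other moulds are unmoved, so I hand it in.

```bash
python3 -c "
from bench import r
print(r.hand_in())"
```

```text
the job is handed in; nothing more can be done
None
```

The bench is set out as asked and the job is handed in at about 35 s of the 118 s allowed. My last pictures show all five things upright and in place and the largest and smallest moulds where they lay, but the hand-in returned no verdict.

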